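# Cover the dish and switch on the warming tray with its refitted dial knob

### The job

The dish of rolls is standing on the warming tray: put the orange lid on it, seated flat all round and let go of. Then refit the tray's loose dial knob: turn it so that its flat matches the D-shaped shaft, push it fully home and keep it pressed all the way in, which is how the tray is switched on - finish while you are still holding it pressed. Leave the dish where it stands and do not disturb the other things on the island.

Things in the scene. Friction and masses are not known exactly. Their poses are not given: they have to be found in the camera images.
- tray: Electric warming tray, fixed, 250 (x) x 360 (y) mm, 50 mm high; origin at the centre of its underside on the island top. Black glass heating plate (232 x 252 mm, top 50 mm up) over its +y part; steel control strip (top 47 mm up) at its -y end with the dial's vertical axis at x = -10, y = -130 mm. Black carrying handles reach 204 mm from the centre at both y ends.
- shaft_seat (a point): On the shaft's vertical axis, on top of the black dial disc (52 mm across, 58 mm above the island when not pressed): the knob's underside rests here when fully home. The steel D-shaft stands 15 mm above this point (round side tapered in the last 1.5 mm): 12 mm diameter, one flat 1.5 mm from the axis. x points out of the flat, as does the disc's white line; z up. Disc and shaft turn and sink as one.
- dial_press (a joint): How far the shaft and disc are pressed down, in m: 0 at rest, 0.005 fully in (end stop). Sprung: it starts to give at 4 N and is fully in at 8 N; it comes back up when not held.
- dial_turn (a joint): How far the shaft is turned, in rad, anticlockwise from above; 0 is with the flat facing the tray's +x side. It starts anywhere from -0.5 to 0.3 and turns only against some friction (0.06 N m), so a knob pressed on askew does not line it up.
- knob: Loose black metal dial knob standing bore down on the island: 40 mm diameter, 32 mm high, about 110 g; origin at the centre of its underside, z up. May be gripped at any yaw (round above 17 mm, below that eight-sided, 37 to 40 mm). D-bore in its underside: 17 mm deep, flat on the knob's +x side, 0.5 mm clearance all round on the shaft, small lead-in chamfer.
- knob_mark (a point): Outer end of the white line on the knob's dark cap: 19 mm from the knob's axis along its x axis, 32 mm above its underside. The line is over the bore's flat, so on the shaft the knob's x axis and the x axis of shaft_seat point the same way, not opposite; the fit takes up to about 0.2 rad of error.
- dish: Square clear-glass dish with bread rolls in it, standing loose on the tray's glass plate: 124 x 124 mm outside, 62 mm high, walls 5 mm, so its opening is 114 x 114 mm; about 0.75 kg; origin at the centre of its underside, x and y along its sides, z up. The rolls stay below 40 mm. Its rim is about 112 mm above the island.
- lid: Square orange lid of stiff silicone, right way up on the island: plate 130 x 130 x 6 mm, under it a plug frame 110 x 110 mm (102 mm in its lowest 4 mm), 10 mm deep. Origin at the centre of the plug's underside, x and y along the sides, z up. Seated in any of the four quarter turns: plate on the rim, 2 mm clearance a side, origin 52 mm above the dish's origin. About 0.16 kg.
- lid_grip (a point): In the middle of the lid's grip bar, 37 mm above the lid's origin. The bar is 56 mm long along the lid's x, 18 mm wide along y, and stands from 16 to 42 mm above the origin; x axis along the bar.
- bamboo_box: Bystander: bamboo box with a hinged flap, 150 x 220 mm, 125 mm high, fixed; origin at the centre of its underside.
- canister: Bystander: brushed aluminium canister, 100 mm diameter, 151 mm high with its knob; origin at the centre of its underside.
- timer: Bystander: grey plastic timer lying flat, 62 x 62 mm, 26 mm high with its press button; origin at the centre of its underside.
- spice_jar: Bystander: amber glass jar, 48 mm diameter, 95 mm high; origin at the centre of its underside.
- mug: Bystander: blue mug, 80 mm diameter, 92 mm high, handle to its +y; origin at the centre of its underside.
- spoon: Bystander: wooden spoon lying flat, 240 mm long along its x.
Not all that is in view belongs to the job. There is more than one size of the lid; the job needs the smallest.

How it is judged:
On the way, in this order (a step that is already met when the one before it is completed fails the run):
1. the lid is seated flat in the dish's opening and let go (horizontal distance between lid and dish below 0.005 m and z of lid in the frame of dish between 0.049 and 0.0545 m and angle between lid's own z axis and vertical below 0.04 rad and contact force between the fingers and lid below 0.3 N), for 0.2 s.
2. the knob is on the D-shaft, flats matching, fully home (horizontal distance between knob and shaft_seat below 0.003 m and z of knob in the frame of shaft_seat below 0.0025 m and angle between the x axis of knob and the x axis of shaft_seat, either way round below 0.35 rad and x of knob_mark in the frame of shaft_seat above 0.01 m), for 0.1 s.
At the end, for the whole second after the job is handed in: Knob on the D-shaft, flats matching, within 3 mm of its axis and 2.5 mm of the disc, held by the fingers (over 2 N) at least 3.8 of 5 mm pressed in; lid flat on the dish (5 mm off-centre at most, within 2.5 mm of the rim); dish upright on the plate, moved under 20 mm; bystanders in place (all of step 2 and value of joint dial_press above 0.0038 m and contact force between the fingers and knob above 2 N and horizontal distance between lid and dish below 0.005 m and z of lid in the frame of dish between 0.049 and 0.0545 m and angle between each of lid, dish's own z axis and vertical below 0.04 rad and distance of dish from where it was at the start of the episode below 0.02 m and z of dish in the frame of tray below 0.054 m and linear speed of lid below 0.02 m/s); the arm keeps its last pose, push and grip.
It fails at once if the dish is pushed about or tipped (distance of dish from where it was at the start of the episode above 0.02 m or angle between dish's own z axis and vertical above 0.15 rad).
It fails at once if a bystander is shifted or knocked over (distance of any of canister, timer, spice_jar, mug, spoon from where it was at the start of the episode above 0.02 m or angle between any of canister, spice_jar, mug's own z axis and vertical above 0.3 rad or contact force between any of the arm, the fingers and bamboo_box above 5 N).
It also fails if it takes over 59 s, if anything falls off the work surface, if the arm or the gripper's body presses on something with over 40 N, if the wrist force passes 120 N, or if a joint passes its speed limit or range.

### The arm

A 6-joint arm with a two-finger parallel gripper is mounted at the origin on the work surface. World frame = base frame: x ahead of the robot, y to its left, z up, the work surface at z = 0. Lengths are in m, angles in rad, forces in N, time in s.
With the tool pointing down it reaches from about 0.35 to 0.975 m from the base axis. Payload 4.9 kg.
Tool frame: the origin (TCP) lies on the centre line of the jaws, within the pads' length; the fingertips stand 14 mm ahead of it and the grasp point (between the pads) lies 5 mm behind it; z points along the fingers, y is the line along which they close (so a half turn about z gives the same grasp; the last joint's range is limited). The gripper opens to 85 mm and grips with 20 to 120 N. Pads are 22 mm wide; open, the fingers measure 114 mm over their backs; the gripper's body (76 mm by 85 mm) begins 54 mm behind the grasp point. The pads swing forward as they close: fully open they stand 13 mm farther back than shut.
Start: joints at [0.981, 0.053, 1.613, -0, 1.476, -0.119], TCP at [0.283, 0.557, 0.245] pointing down, gripper open.
Joint ranges: [-3.01, 3.01], [-1.01, 2.22], [0.06, 2.58], [-1.02, 4.17], [0.09, 2.62], [-3.14, 3.14]. Speed limits (rad/s): [2.57, 2.57, 3.14, 3.14, 3.14, 3.14].

### API

Orientations are given as a unit quaternion [w, x, y, z].
In Python, from plant import * gives the robot as it stands.
- The arm moves only by the tool send_rows, never from a script. Its argument "steps" is a list of rows, each an object with "translation": the shift along the tool's x, y, z in cm, a list of three; "delta_rot": the turn, a rotation vector about the tool's x, y, z in rad, a list of three; "jaw": the finger opening in cm, from 0 to 8.54. In form: [{"translation": [dx, dy, dz], "delta_rot": [rx, ry, rz], "jaw": jaw}, ...]. A call has exactly 8 rows; each row is the pose to reach, as a shift and turn from the pose commanded when the call began, along the tool's axes at that moment; what a row does not reach only later rows make up. A row lasts 1/10 s, in which the tool goes at most 50 mm and 8.59 degrees, less where a joint would pass 70% of its speed; a pose out of reach is approached as far as the arm can. A call with a gripper value outside its range is refused whole. The fingers move at their own pace and stop on an object; the grip force is fixed at half the most. Time passes only in rows, so rows that repeat a pose let the fingers close, or fill a call up. It gives the time, the measured TCP pose, the force, the opening and the grip force at its end, in the units of the state.
- state(): the state, without advancing time (a new reading comes with each control period).
- grab_frame(name): name is "scene" or "top"; returns a dict with "pixels" (480x640x3 uint8, blue, green, red), "range_z" (480x640 float32, m along the optical axis (not along the pixel's ray), 0 where there is no reading), "fx", "fy", "cx", "cy" (pixels), "rvec" (rotation vector, rad) and "tvec" (3), from world to camera coordinates, as OpenCV has them. Camera axes: x right, y down, z forward; pixel columns grow to the right and rows downward; lengths in m; the calibration is good to about 2 mm. A picture is of the moment at which its call begins.
- job_done(): hands the job in; it is judged then, once.
The state is a dict: "time": time; "joint_pos": joint angles; "joint_vel": joint speeds; "joint_efforts": joint torques, N m; "tool_pos": TCP position; "tool_rot": TCP orientation; "contact_force": force on the tool from outside, world axes, zero at the start; "ft_torque": the same for the moment, N m; "gripper_width": opening from 0.0 (shut) to 1.0 (fully open); "grasp_force": force on a finger pad.
Only numpy, scipy, OpenCV 4.12 (cv2) and the standard library are available. Lean on these libraries where they do the work, as an engineer would, in place of code of your own. Each camera call takes 0.05 s, during which the arm holds its last target. There are 200 camera calls.

## Working session

There is one attempt and no reset: what is moved stays moved. The work goes in short steps, Python scripts to look and compute and a tool call to move; the robot and the scene stay as the last step left them, time stands still between calls to the robot, and variables do not carry over. Pictures are saved under pics/ and viewed, at most 10 in all, crops included, and the job is handed in when it is done.

Besides the shell and the picture viewer there is one more tool, called after "Call:" by a JSON object that holds its "fn" and its "kwargs". send_rows: Moves the arm, as the interface text tells. Its arguments: {"type":"object","properties":{"steps":{"type":"array","items":{"type":"object","properties":{"translation":{"type":"array","items":{"type":"number"}},"delta_rot":{"type":"array","items":{"type":"number"}},"jaw":{"type":"number"}}}}},"required":["steps"]}

```bash
mkdir -p pics; ls
cat > h.py <<'E'
from plant import *
import numpy as np, cv2
def cam(n):
    f=grab_frame(n); f={k:(np.array(v) if isinstance(v,(list,tuple)) else v) for k,v in f.items()}
    f['R']=cv2.Rodrigues(np.array(f['rvec'],float).reshape(3))[0]; f['t']=np.array(f['tvec'],float).reshape(3)
    return f
def ray(f,u,v,z):
    d=f['R'].T@np.array([(u-f['cx'])/f['fx'],(v-f['cy'])/f['fy'],1]); c=-f['R'].T@f['t']
    return c+d*(z-c[2])/d[2]
def cloud(f):
    v,u=np.mgrid[:480,:640]; z=f['range_z']
    P=np.stack([(u-f['cx'])/f['fx']*z,(v-f['cy'])/f['fy']*z,z],-1)
    return (P-f['t'])@f['R']
E
python3 - <<'E'
from h import *
for n in('scene','top'):
    f=cam(n); cv2.imwrite(f'pics/{n}0.png',f['pixels']); np.savez(f'{n}0.npz',**f)
    print(n,f['fx'],f['cx'],f['cy'],-f['R'].T@f['t'],f['R'].round(3).tolist())
print(state())
E
```

```text
pics
scene 466.3248020787562 318.1454775457635 246.35873408734741 [1.26493548 0.13455989 0.7789362 ] [[-0.159, 0.987, -0.014], [0.655, 0.095, -0.75], [-0.739, -0.128, -0.661]]
top 461.6595929521234 320.4989317628458 237.90102592444674 [ 0.33460551 -0.00438055  1.15623333] [[-0.027, -1.0, 0.004], [-0.993, 0.026, -0.118], [0.118, -0.007, -0.993]]
{'time': 0.1, 'joint_pos': array([ 9.81014260e-01,  5.33173237e-02,  1.61416198e+00,  4.04854975e-05,
        1.47601667e+00, -1.18959829e-01]), 'joint_vel': array([ 3.19193662e-04,  8.76333035e-04, -2.27321752e-03, -4.09832339e-06,
       -1.28515581e-03,  8.82814937e-04]), 'joint_efforts': array([-4.46246140e-04, -3.94897842e+01, -3.71366358e+01, -1.29549517e-04,
        3.86805536e-03, -6.96427449e-06]), 'tool_pos': array([0.28317562, 0.55655942, 0.24416637]), 'tool_rot': array([-3.49124590e-04,  2.33244561e-01,  9.72417641e-01, -8.85536717e-04]), 'contact_force': array([-0.12654648, -0.43197591, -0.78739286]), 'ft_torque': array([ 0.03200514,  0.01909534, -0.03290729]), 'grasp_force': 0.0, 'gripper_width': 1.0019378901131875}
```

View pics/top0.png

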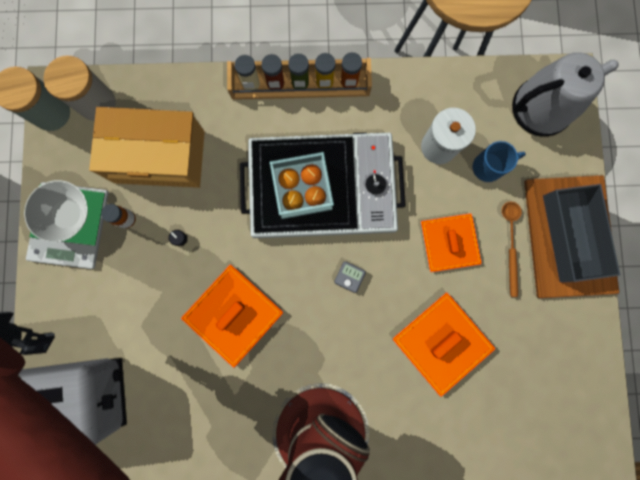

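View pics/scene0.png

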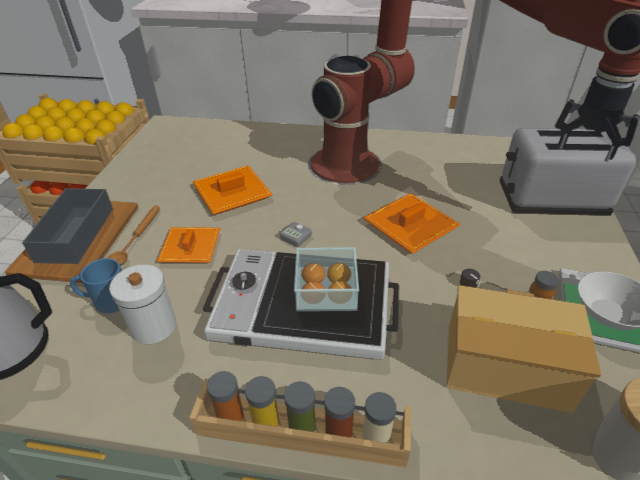

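The pictures show three orange lids: top view (452,242), (233,315) and (445,344). The first looks smallest. The knob could be the small dark item at (178,238), with the white mark. The amber jar at (118,214) has a dark cap and is not it. The dial with its shaft is at (376,183) and the dish at (302,185). Next I'll measure these and view one close-up montage.

Run:
```python
from h import *
T=dict(np.load('top0.npz')); S=dict(np.load('scene0.npz'))
for n,f in(('T',T),('S',S)):
    hsv=cv2.cvtColor(f['pixels'],cv2.COLOR_BGR2HSV)
    m=cv2.inRange(hsv,(5,210,120),(16,255,255))
    for c in cv2.findContours(m,cv2.RETR_EXTERNAL,cv2.CHAIN_APPROX_NONE)[0]:
        if cv2.contourArea(c)<700: continue
        W=np.array([ray(f,u,v,.016)[:2] for u,v in c[:,0]],np.float32)
        (x,y),(w,h),a=cv2.minAreaRect(W*1000); M=cv2.moments(c)
        print(n,'orange px',int(M['m10']/M['m00']),int(M['m01']/M['m00']),'xy',round(x,1),round(y,1),'size',round(w),round(h),'ang',round(a,1))
def crop(f,u,v,r,s): return cv2.resize(f['pixels'][v-r:v+r,u-r:u+r],(s,s),interpolation=cv2.INTER_CUBIC)
a=np.hstack([crop(T,452,242,40,266),crop(T,178,238,20,266),crop(T,376,183,24,266)])
b=np.hstack([crop(S,189,243,40,266),crop(S,470,278,20,266),crop(S,244,281,24,266)])
cv2.imwrite('pics/m1.png',np.vstack([a,b]))
P=cloud(T)
for u,v in((178,238),(376,183),(302,185),(452,240)): print(u,v,P[v,u].round(3), P[v-3:v+4,u-3:u+4,2].max())
```

```text
T orange px 443 343 xy 204.6 -303.9 size 177 176 ang 38.2
T orange px 232 315 xy 286.4 208.2 size 176 177 ang 46.7
T orange px 450 242 xy 450.8 -335.7 size 128 128 ang 7.4
S orange px 189 245 xy 449.6 -334.3 size 126 127 ang 8.2
S orange px 411 222 xy 276.7 211.9 size 178 177 ang 46.3
S orange px 231 189 xy 197.2 -302.3 size 182 176 ang 38.3
178 238 [0.477 0.337 0.033] 0.03566227303146664
376 183 [ 0.593 -0.149  0.069] 1.156233334528319
302 185 [0.597 0.03  0.053] 0.07020033920926469
452 240 [ 0.453 -0.331  0.042] 0.04635435753283239
```

View pics/m1.png

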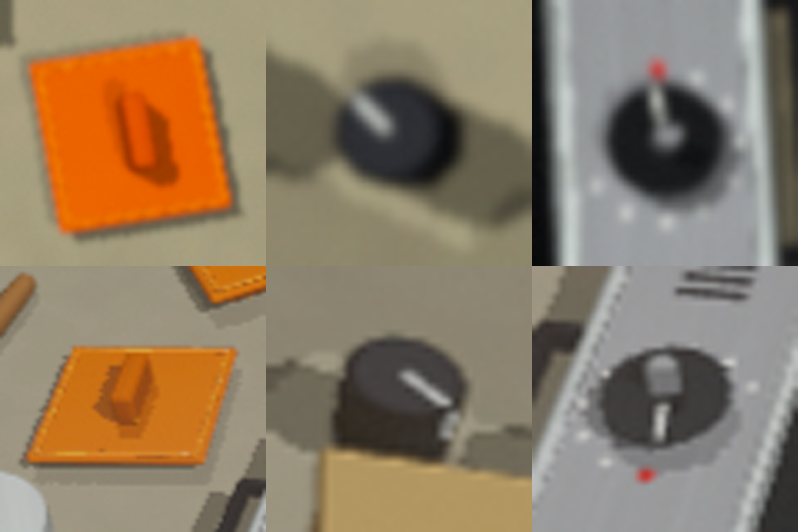

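The montage's top-left and bottom-left panels show the 128 mm lid, which is the smallest; its bar runs nearly along world x. The middle panels show the knob, with its white line pointing up-left in the top view, at about (175,234). The right panels show the D-shaft on its disc, with the white line pointing up.

Run:
```python
from h import *
T=dict(np.load('top0.npz')); S=dict(np.load('scene0.npz'))
for n,f in(('T',T),('S',S)):
    P=cloud(f); 
    hsv=cv2.cvtColor(f['pixels'],cv2.COLOR_BGR2HSV)
    m=(abs(P[...,2]-.112)<.006)&(abs(P[...,0]-.6)<.12)&(abs(P[...,1]-.03)<.1)
    print(n,'rim depth pts',m.sum())
    if m.sum()>50:
        (x,y),wh,a=cv2.minAreaRect((P[m][:,:2]*1000).astype(np.float32)); print(x,y,wh,a)
    # knob cap: dark, height ~.032
    g=(abs(P[...,2]-.032)<.006)&(np.hypot(P[...,0]-.477,P[...,1]-.337)<.035)
    v,u=np.nonzero(g); W=np.array([ray(f,a,b,.032) for a,b in zip(u,v)])
    (kx,ky),kr=cv2.minEnclosingCircle((W[:,:2]*1000).astype(np.float32)); print('knob depth',len(u),kx,ky,kr,'px',u.mean(),v.mean())
    gr=f['pixels'].min(2); w=g&(gr>100); v,u=np.nonzero(w)
    L=np.array([ray(f,a,b,.032)[:2]*1000 for a,b in zip(u,v)]); 
    if len(L)>2:
        c=L.mean(0); d=cv2.fitLine(L.astype(np.float32),cv2.DIST_L2,0,.01,.01).ravel(); print('mark mean',c,'n',len(L),'line deg',np.degrees(np.arctan2(d[1],d[0])),'min',L.min(0),'max',L.max(0))
    # dial disc: dark blob near the disc
    R=np.array([[ray(f,u,v,.058)[:2] for u in range(640)] for v in range(480)])
    near=np.hypot(R[...,0]-.585,R[...,1]+.135)<.045
    dk=(near&(f['pixels'].max(2)<85)).astype(np.uint8)
    c=max(cv2.findContours(dk,cv2.RETR_EXTERNAL,cv2.CHAIN_APPROX_NONE)[0],key=cv2.contourArea); c=cv2.convexHull(c)
    q=np.array([R[b,a]*1000 for a,b in c[:,0]],np.float32); print('disc',cv2.minEnclosingCircle(q),cv2.fitEllipse(q) if len(q)>4 else '')
    # tray plate: black
    near=(abs(R[...,0]-.6)<.15)&(abs(R[...,1]-.03)<.18)
def crop(f,u,v,r,s): return cv2.resize(f['pixels'][v-r:v+r,u-r:u+r],(s,s),interpolation=cv2.INTER_CUBIC)
cv2.imwrite('pics/m2.png',np.hstack([crop(T,302,185,40,400),crop(S,326,280,40,400)]))
```

```text
T rim depth pts 574
588.9595947265625 30.155975341796875 (127.27362060546875, 126.12825775146484) 9.008020401000977
knob depth 221 479.7221984863281 341.092529296875 20.823904037475586 px 176.30316742081448 236.7420814479638
mark mean [486.09596694 349.18260892] n 22 line deg 43.10303 min [479.50303062 341.88187891] max [494.66174966 356.70713633]
disc ((592.333984375, -149.11793518066406), 26.169036865234375) ((592.9010009765625, -149.6697540283203), (49.062923431396484, 52.4906120300293), 138.9698944091797)
S rim depth pts 786
585.7723388671875 32.57182312011719 (130.08343505859375, 126.11124420166016) 8.974968910217285
knob depth 224 480.0050354003906 342.8414306640625 24.77931022644043 px 470.65625 275.8392857142857
mark mean [484.3742452  352.98109459] n 23 line deg 28.581987 min [473.72518909 343.69234244] max [498.11348379 359.65180658]
disc ((592.0497436523438, -147.68280029296875), 26.64438819885254) ((592.0138549804688, -147.50537109375), (50.0092658996582, 52.989654541015625), 91.11173248291016)
```

View pics/m2.png

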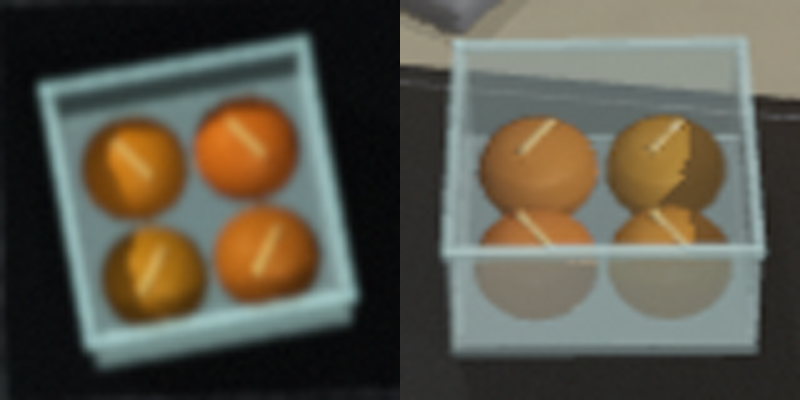

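The picture gives the dish's rim corners. In the left (top) panel they are at (38,83), (308,36), (357,300) and (88,350); in the right panel at (453,40), (745,38), (765,253) and (443,253).

```bash
cat >> h.py <<'E'
from scipy.spatial.transform import Rotation as Ro
def go(x,y,z,ydeg):
    """delta in tool axes (cm, rad) to TCP x,y,z (m) pointing down with tool y at ydeg (world)"""
    s=state(); q=s['tool_rot']; R=Ro.from_quat([q[1],q[2],q[3],q[0]])
    a=np.radians(ydeg); Y=np.array([np.cos(a),np.sin(a),0]); Z=np.array([0,0,-1.]); X=np.cross(Y,Z)
    D=R.inv()*Ro.from_matrix(np.stack([X,Y,Z],1))
    print('trans cm',(R.inv().apply(np.array([x,y,z])-s['tool_pos'])*100).round(2),'rot',D.as_rotvec().round(3),'ydeg now',np.degrees(np.arctan2(*R.as_matrix()[1::-1,1])).round(2))
def st():
    s=state(); print(round(s['time'],2),'tcp',s['tool_pos'].round(4),'q',s['joint_pos'].round(2),'F',s['contact_force'].round(1),'w',round(s['gripper_width'],3),'g',round(s['grasp_force'],1))
E
python3 - <<'E'
from h import *
T=dict(np.load('top0.npz')); S=dict(np.load('scene0.npz'))
for f,c in((T,[(262+x/5,145+y/5) for x,y in((38,83),(308,36),(357,300),(88,350))]),(S,[(286+x/5,240+y/5) for x,y in((53,40),(345,38),(365,253),(43,253))])):
    q=np.array([ray(f,*p,.112)[:2]*1000 for p in c]); print(q.round(1).tolist(),q.mean(0),cv2.minAreaRect(q.astype(np.float32)))
for f in(T,S):
    R=np.array([[ray(f,u,v,.058)[:2]*1000 for u in range(640)] for v in range(480)]); d=R-[592.2,-148.4]; r=np.hypot(d[...,0],d[...,1])
    m=(r>14)&(r<24)&(f['pixels'].min(2)>95)&(d[...,0]>0); p=d[m]; print('dial line n',len(p),p.mean(0),np.degrees(np.arctan2(p.mean(0)[1],p.mean(0)[0])))
    # tray plate black rect for tray yaw
st()
go(.450,-.335,.12,98)
E
```

```text
[[640.0, 102.0], [659.3, -24.0], [533.9, -43.1], [513.8, 80.8]] [586.75118579  28.93114538] ((586.415771484375, 29.320106506347656), (127.98014831542969, 127.46151733398438), 8.703152656555176)
[[531.8, -39.8], [512.5, 84.5], [637.1, 104.8], [655.5, -19.5]] [584.23948555  32.50105663] ((584.4837646484375, 32.50863265991211), (127.27388763427734, 125.77027893066406), 9.286420822143555)
dial line n 10 [19.12800337  2.3906423 ] 7.123960149529927
dial line n 8 [18.50789396  3.89422591] 11.882216878541975
0.1 tcp [0.2832 0.5566 0.2442] q [ 0.98  0.05  1.61  0.    1.48 -0.12] F [-0.1 -0.4 -0.8] w 1.002 g 0.0
trans cm [-55.31 -71.86  12.54] rot [-0.002 -0.001 -0.61 ] ydeg now 63.02
```

Call:
{"fn": "send_rows", "kwargs": {"steps": [{"translation": [-3,-3.9,0],"delta_rot": [0,0,-0.1],"jaw": 6},{"translation": [-6,-7.8,0],"delta_rot": [0,0,-0.2],"jaw": 6},{"translation": [-9,-11.7,0],"delta_rot": [0,0,-0.3],"jaw": 6},{"translation": [-12,-15.6,0],"delta_rot": [0,0,-0.4],"jaw": 6},{"translation": [-15,-19.5,0],"delta_rot": [0,0,-0.5],"jaw": 6},{"translation": [-18,-23.4,0],"delta_rot": [0,0,-0.6],"jaw": 6},{"translation": [-21,-27.3,0],"delta_rot": [0,0,-0.61],"jaw": 6},{"translation": [-24,-31.2,0],"delta_rot": [0,0,-0.61],"jaw": 6}]}}

```text
time: 0.9
tool_pos: [0.3555, 0.1683, 0.2449]
tool_rot: [0.0, -0.07, 0.998, -0.0]
contact_force: [0.3, -0.1, 0.4]
gripper_width: 0.702
grasp_force: 0.0
```

```bash
python3 -c "
from h import *
st(); go(.450,-.335,.12,98)"
```

```text
0.9 tcp [0.3555 0.1683 0.2449] q [ 0.25 -0.55  2.12 -0.    1.58 -1.46] F [ 0.3 -0.1  0.4] w 0.702 g 0.0
trans cm [ -2.32 -51.16  12.5 ] rot [-0.     0.     0.001] ydeg now 98.04
```

Call:
{"fn": "send_rows", "kwargs": {"steps": [{"translation": [-1.5,-4.8,0],"delta_rot": [0,0,0],"jaw": 6},{"translation": [-2.3,-9.6,0],"delta_rot": [0,0,0],"jaw": 6},{"translation": [-2.3,-14.5,0],"delta_rot": [0,0,0],"jaw": 6},{"translation": [-2.3,-19.4,0],"delta_rot": [0,0,0],"jaw": 6},{"translation": [-2.3,-24.3,0],"delta_rot": [0,0,0],"jaw": 6},{"translation": [-2.3,-29.2,0],"delta_rot": [0,0,0],"jaw": 6},{"translation": [-2.3,-34.0,2],"delta_rot": [0,0,0],"jaw": 6},{"translation": [-2.3,-38.5,4],"delta_rot": [0,0,0],"jaw": 6}]}}

```text
time: 1.7
tool_pos: [0.4321, -0.2093, 0.206]
tool_rot: [0.001, -0.069, 0.998, -0.001]
contact_force: [0.9, 0.6, 0.1]
gripper_width: 0.702
grasp_force: 0.0
```

```bash
python3 -c "
from h import *
st(); go(.450,-.335,.08,98)"
```

```text
1.7 tcp [ 0.4321 -0.2093  0.206 ] q [-0.61 -0.28  1.98  0.    1.43 -2.32] F [0.9 0.6 0.1] w 0.702 g 0.0
trans cm [ -0.02 -12.68  12.62] rot [-0.001  0.002 -0.001] ydeg now 97.92
```

Call:
{"fn": "send_rows", "kwargs": {"steps": [{"translation": [0,-4,3],"delta_rot": [0,0,0],"jaw": 6},{"translation": [0,-8,6],"delta_rot": [0,0,0],"jaw": 6},{"translation": [0,-11,9],"delta_rot": [0,0,0],"jaw": 6},{"translation": [0,-12.6,11.5],"delta_rot": [0,0,0],"jaw": 6},{"translation": [0,-12.6,12.6],"delta_rot": [0,0,0],"jaw": 6},{"translation": [0,-12.6,12.6],"delta_rot": [0,0,0],"jaw": 6},{"translation": [0,-12.6,12.6],"delta_rot": [0,0,0],"jaw": 6},{"translation": [0,-12.6,12.6],"delta_rot": [0,0,0],"jaw": 6}]}}

```text
time: 2.5
tool_pos: [0.4503, -0.3315, 0.0816]
tool_rot: [0.001, -0.07, 0.998, -0.001]
contact_force: [0.1, -0.1, -0.0]
gripper_width: 0.704
grasp_force: 0.0
```

Run:
```python
from h import *
st(); go(.450,-.335,.034,98)
T=cam('top');S=cam('scene')
def crop(f,u,v,r,s): return cv2.resize(f['pixels'][v-r:v+r,u-r:u+r],(s,s),interpolation=cv2.INTER_CUBIC)
cv2.imwrite('pics/m3.png',np.hstack([crop(T,452,242,50,400),crop(S,189,238,50,400)]))
```

```text
2.5 tcp [ 0.4503 -0.3315  0.0816] q [-0.77  0.06  1.9   0.    1.19 -2.48] F [ 0.1 -0.1 -0. ] w 0.704 g 0.0
trans cm [ 0.09 -0.33  4.76] rot [-0.002  0.002  0.001] ydeg now 98.04
```

View pics/m3.png

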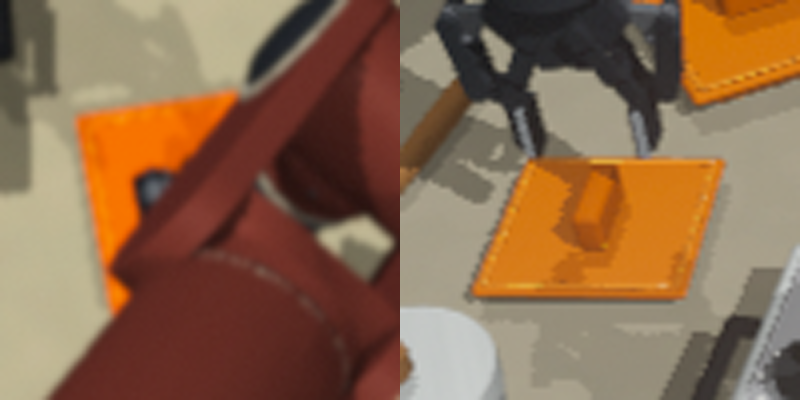

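In the right panel the fingers at (525,140) and (640,140) straddle the bar at (597,205). The left panel is mostly hidden by the arm. I'll descend and grip.

Call:
{"fn": "send_rows", "kwargs": {"steps": [{"translation": [0.1,-0.3,2],"delta_rot": [0,0,0],"jaw": 6},{"translation": [0.1,-0.3,4],"delta_rot": [0,0,0],"jaw": 6},{"translation": [0.1,-0.3,4.7],"delta_rot": [0,0,0],"jaw": 6},{"translation": [0.1,-0.3,4.7],"delta_rot": [0,0,0],"jaw": 1.5},{"translation": [0.1,-0.3,4.7],"delta_rot": [0,0,0],"jaw": 1},{"translation": [0.1,-0.3,4.7],"delta_rot": [0,0,0],"jaw": 1},{"translation": [0.1,-0.3,4.7],"delta_rot": [0,0,0],"jaw": 1},{"translation": [0.1,-0.3,4.7],"delta_rot": [0,0,0],"jaw": 1}]}}

```text
time: 3.4
tool_pos: [0.4498, -0.3357, 0.0345]
tool_rot: [0.001, -0.07, 0.998, -0.001]
contact_force: [-0.0, 1.1, 6.0]
gripper_width: 0.195
grasp_force: 62.3
```

Call:
{"fn": "send_rows", "kwargs": {"steps": [{"translation": [0,0,0],"delta_rot": [0,0,0],"jaw": 1},{"translation": [0,0,-2],"delta_rot": [0,0,0],"jaw": 1},{"translation": [0,0,-5],"delta_rot": [0,0,0],"jaw": 1},{"translation": [0,0,-9],"delta_rot": [0,0,0],"jaw": 1},{"translation": [0,0,-13],"delta_rot": [0,0,0],"jaw": 1},{"translation": [0,0,-16],"delta_rot": [0,0,0],"jaw": 1},{"translation": [0,0,-17],"delta_rot": [0,0,0],"jaw": 1},{"translation": [0,0,-17],"delta_rot": [0,0,0],"jaw": 1}]}}

```text
time: 4.2
tool_pos: [0.4493, -0.3352, 0.2041]
tool_rot: [0.001, -0.07, 0.998, -0.001]
contact_force: [-0.4, -0.4, -1.2]
gripper_width: 0.196
grasp_force: 61.3
```

```bash
python3 -c "
from h import *
st(); go(.586,.031,.205,99)"
```

```text
4.2 tcp [ 0.4493 -0.3352  0.2041] q [-0.77 -0.07  1.81 -0.    1.4  -2.48] F [-0.4 -0.4 -1.2] w 0.196 g 61.3
trans cm [-18.62  34.37  -0.14] rot [-0.002  0.002 -0.018] ydeg now 97.98
```

Call:
{"fn": "send_rows", "kwargs": {"steps": [{"translation": [-2,4.3,0],"delta_rot": [0,0,0],"jaw": 1},{"translation": [-4.2,8.6,0],"delta_rot": [0,0,0],"jaw": 1},{"translation": [-6.5,12.9,0],"delta_rot": [0,0,0],"jaw": 1},{"translation": [-8.8,17.2,0],"delta_rot": [0,0,0],"jaw": 1},{"translation": [-11.1,21.5,0],"delta_rot": [0,0,0],"jaw": 1},{"translation": [-13.4,25.8,0],"delta_rot": [0,0,0],"jaw": 1},{"translation": [-15.9,30,0],"delta_rot": [0,0,-0.01],"jaw": 1},{"translation": [-17.5,33,0],"delta_rot": [0,0,-0.02],"jaw": 1}]}}

```text
time: 5.0
tool_pos: [0.5753, 0.0193, 0.1991]
tool_rot: [-0.003, -0.081, 0.997, 0.001]
contact_force: [-0.0, -0.5, -1.4]
gripper_width: 0.198
grasp_force: 61.2
```

Call:
{"fn": "send_rows", "kwargs": {"steps": [{"translation": [-1.1,1.4,1],"delta_rot": [0,0,0],"jaw": 1},{"translation": [-1.1,1.4,2],"delta_rot": [0,0,0],"jaw": 1},{"translation": [-1.1,1.4,2.5],"delta_rot": [0,0,0],"jaw": 1},{"translation": [-1.1,1.4,2.5],"delta_rot": [0,0,0],"jaw": 1},{"translation": [-1.1,1.4,2.5],"delta_rot": [0,0,0],"jaw": 1},{"translation": [-1.1,1.4,2.5],"delta_rot": [0,0,0],"jaw": 1},{"translation": [-1.1,1.4,2.5],"delta_rot": [0,0,0],"jaw": 1},{"translation": [-1.1,1.4,2.5],"delta_rot": [0,0,0],"jaw": 1}]}}

```text
time: 5.8
tool_pos: [0.5852, 0.0315, 0.1785]
tool_rot: [0.001, -0.079, 0.997, -0.0]
contact_force: [-0.6, 0.6, -1.6]
gripper_width: 0.193
grasp_force: 61.2
```

Run:
```python
from h import *
st(); go(.586,.031,.18,99)
T=cam('top');S=cam('scene')
zp=state()['tool_pos'][2]-.0345+.016
for n,f in(('T',T),('S',S)):
    np.savez(f'{n}1.npz',**f)
    hsv=cv2.cvtColor(f['pixels'],cv2.COLOR_BGR2HSV); m=cv2.inRange(hsv,(5,210,100),(16,255,255))
    R=cv2.findContours(m,cv2.RETR_EXTERNAL,cv2.CHAIN_APPROX_NONE)[0]
    for c in R:
        W=np.array([ray(f,u,v,zp)[:2]*1000 for u,v in c[:,0]],np.float32)
        if cv2.contourArea(c)>400 and abs(W[:,0].mean()-590)<90 and abs(W[:,1].mean()-30)<100: print(n,cv2.contourArea(c),cv2.minAreaRect(W))
def crop(f,u,v,r,s): return cv2.resize(f['pixels'][v-r:v+r,u-r:u+r],(s,s),interpolation=cv2.INTER_CUBIC)
cv2.imwrite('pics/m4.png',np.hstack([crop(T,300,185,50,400),crop(S,326,270,50,400)]))
```

```text
5.8 tcp [0.5852 0.0315 0.1785] q [-0.07  0.01  1.77 -0.    1.36 -1.8 ] F [-0.6  0.6 -1.6] w 0.193 g 61.2
trans cm [-0.07 -0.06 -0.15] rot [-0.     0.001  0.002] ydeg now 99.09
S 2087.0 ((583.8302001953125, 35.3162841796875), (130.08114624023438, 129.0626220703125), 8.351499557495117)
```

View pics/m4.png

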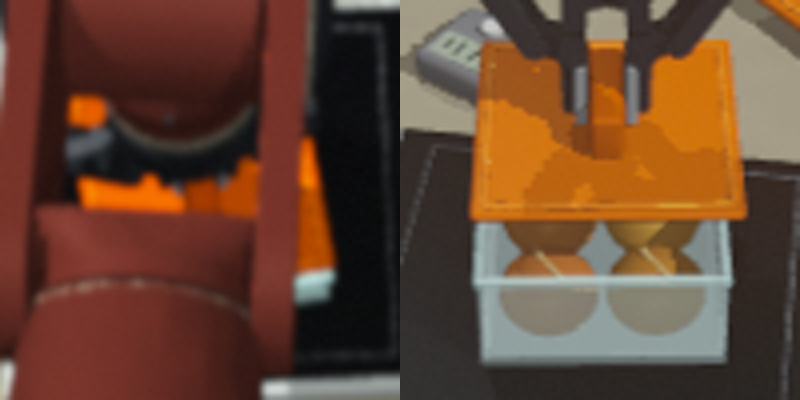

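The left panel shows only the lid's right edge, at (315,140) to (335,270). In the right panel the lid is above the dish and looks shifted slightly to the right of it (+y). I'll refine with line fits, comparing lid and rim edges within each camera.

Run:
```python
from h import *
zp=.1785-.0345+.016; th=np.radians(9); ex=np.array([np.cos(th),np.sin(th)]); ey=np.array([-ex[1],ex[0]])
for n in 'TS':
    f=dict(np.load(dict(T='top0.npz',S='scene0.npz')[n])); g=dict(np.load(f'{n}1.npz'))
    im=f['pixels'].astype(int); P=cloud(f)
    near=(abs(P[...,0]-.6)<.13)&(abs(P[...,1]-.03)<.1)
    gray=im.mean(2); rim=((im[...,0]>im[...,2]+10)&(gray>(110 if n=='T' else 120))&near)
    v,u=np.nonzero(rim); W=np.array([ray(f,a,b,.112)[:2]*1000 for a,b in zip(u,v)])-[586,31]
    a,b=W@ex,W@ey
    print(n,'rim px',len(u),'median col',np.median(im[rim],0))
    for nm,p,q in(('x',a,b),('y',b,a)):
        for s in(-1,1):
            k=(abs(s*p-59.5)<7)&(abs(q)<45); h=np.histogram(s*p[k],bins=np.arange(52,68,1))[0]; print('  dish',nm,s,'mean',(s*p[k]).mean().round(1),h)
    hsv=cv2.cvtColor(g['pixels'],cv2.COLOR_BGR2HSV); m=cv2.inRange(hsv,(5,200,90),(16,255,255)); v,u=np.nonzero(m)
    W=np.array([ray(g,a,b,zp)[:2]*1000 for a,b in zip(u,v)])-[586,31]; a,b=W@ex,W@ey; k=(abs(a)<85)&(abs(b)<85); a,b=a[k],b[k]
    for lo in range(-60,61,12):
        k=abs(a-lo)<6
        if k.sum()>3: print('  lid x',lo,'y-range',b[k].min().round(1),b[k].max().round(1), end=';')
        k=abs(b-lo)<6
        if k.sum()>3: print('  lid y',lo,'x-range',a[k].min().round(1),a[k].max().round(1))
```

```text
T rim px 1153 median col [142. 144. 117.]
  dish x -1 mean 61.1 [ 1  3  6  4  7 13 17 18 15 16 18 17 17 16  9]
  dish x 1 mean 61.6 [ 0  0  0  0  0  0  5 17 15 17 16 15 10  0  0]
  dish y -1 mean 58.3 [ 7 15 17 16 16 16 16 16 16 16 17 14  1  0  0]
  dish y 1 mean 57.3 [ 9 18 14 18 15 17 18 14 17 16  3  0  0  0  0]
  lid x -60 y-range -63.9 -43.2;  lid y -60 x-range -61.7 10.6
  lid x -48 y-range -63.8 -44.4;  lid y -48 x-range -61.3 -6.4
  lid x -36 y-range -63.7 -46.5;  lid y -36 x-range -9.0 2.5
  lid x -24 y-range -64.0 18.5;  lid y -24 x-range -28.1 5.5
  lid x -12 y-range -64.4 63.6;  lid y -12 x-range -27.3 -4.4
  lid x 0 y-range -64.3 68.2;  lid y 0 x-range -22.7 -3.0
  lid x 12 y-range -64.7 67.8;  lid y 12 x-range -19.1 -4.0
  lid y 24 x-range -18.3 6.6
  lid x 36 y-range 48.6 64.2;  lid y 36 x-range -13.7 4.8
  lid x 48 y-range 46.3 66.0;  lid y 48 x-range -11.3 57.0
  lid x 60 y-range 50.2 64.1;  lid y 60 x-range -9.3 58.6
S rim px 1153 median col [151. 152. 136.]
  dish x -1 mean 62.2 [ 0  0  0  0  0  0  0  1 36  5  0 29 13  0  0]
  dish x 1 mean 59.0 [ 0  0  2  0  0 10  0  7  5  0  2  0  0  1  0]
  dish y -1 mean 57.4 [ 4 10 14 16 13 16 13 17 13 13  0  0  0  0  0]
  dish y 1 mean 59.0 [ 6  7 11  6 10  4  3 10 18 13 16 12  2  0  0]
  lid x -60 y-range -58.5 66.5;  lid y -60 x-range -63.9 63.2
  lid x -48 y-range -58.0 65.9;  lid y -48 x-range -60.6 63.3
  lid x -36 y-range -59.7 67.0;  lid y -36 x-range -53.9 63.5
  lid x -24 y-range -59.2 66.4;  lid y -24 x-range -50.5 63.6
  lid x -12 y-range -58.8 65.9;  lid y -12 x-range -7.0 63.7
  lid x 0 y-range -59.9 66.9;  lid y 0 x-range -63.2 63.9
  lid x 12 y-range -59.8 66.2;  lid y 12 x-range -63.0 64.0
  lid x 24 y-range -61.3 68.8;  lid y 24 x-range -46.5 64.1
  lid x 36 y-range -60.7 68.6;  lid y 36 x-range -52.9 64.3
  lid x 48 y-range -60.3 67.8;  lid y 48 x-range -62.4 64.4
  lid x 60 y-range -59.8 68.8;  lid y 60 x-range -65.6 64.5
```

Comparing within each camera, the lid sits about 1 mm too far in x and 2 mm too far in +y relative to the dish. I'll shift it and lower it carefully.

Call:
{"fn": "send_rows", "kwargs": {"steps": [{"translation": [0.1,-0.2,0.5],"delta_rot": [0,0,0],"jaw": 1},{"translation": [0.1,-0.2,1.5],"delta_rot": [0,0,0],"jaw": 1},{"translation": [0.1,-0.2,2.5],"delta_rot": [0,0,0],"jaw": 1},{"translation": [0.1,-0.2,3.0],"delta_rot": [0,0,0],"jaw": 1},{"translation": [0.1,-0.2,3.2],"delta_rot": [0,0,0],"jaw": 1},{"translation": [0.1,-0.2,3.4],"delta_rot": [0,0,0],"jaw": 1},{"translation": [0.1,-0.2,3.6],"delta_rot": [0,0,0],"jaw": 1},{"translation": [0.1,-0.2,3.6],"delta_rot": [0,0,0],"jaw": 1}]}}

```text
time: 6.7
tool_pos: [0.5844, 0.0298, 0.1418]
tool_rot: [0.0, -0.08, 0.997, -0.0]
contact_force: [0.7, 0.2, -1.0]
gripper_width: 0.197
grasp_force: 61.2
```

Call:
{"fn": "send_rows", "kwargs": {"steps": [{"translation": [0,0,0.1],"delta_rot": [0,0,0],"jaw": 1},{"translation": [0,0,0.2],"delta_rot": [0,0,0],"jaw": 1},{"translation": [0,0,0.3],"delta_rot": [0,0,0],"jaw": 1},{"translation": [0,0,0.3],"delta_rot": [0,0,0],"jaw": 1},{"translation": [0,0,0.3],"delta_rot": [0,0,0],"jaw": 1},{"translation": [0,0,0.3],"delta_rot": [0,0,0],"jaw": 1},{"translation": [0,0,0.3],"delta_rot": [0,0,0],"jaw": 1},{"translation": [0,0,0.3],"delta_rot": [0,0,0],"jaw": 1}]}}

```text
time: 7.5
tool_pos: [0.5843, 0.0297, 0.1389]
tool_rot: [0.0, -0.08, 0.997, -0.0]
contact_force: [-1.1, -0.6, -1.2]
gripper_width: 0.196
grasp_force: 61.2
```

```bash
python3 -c "
from h import *
st(); print(state()['ft_torque']); go(.586,.031,.1365,99)"
```

```text
7.5 tcp [0.5843 0.0297 0.1389] q [-0.08  0.05  1.8  -0.    1.29 -1.81] F [-1.1 -0.6 -1.2] w 0.196 g 61.2
[-0.00256055 -0.0045031   0.06891216]
trans cm [-0.18  0.1   0.24] rot [-0.     0.     0.002] ydeg now 99.12
```

Call:
{"fn": "send_rows", "kwargs": {"steps": [{"translation": [0,0,0.1],"delta_rot": [0,0,0],"jaw": 1},{"translation": [0,0,0.2],"delta_rot": [0,0,0],"jaw": 1},{"translation": [0,0,0.3],"delta_rot": [0,0,0],"jaw": 1},{"translation": [0,0,0.3],"delta_rot": [0,0,0],"jaw": 1},{"translation": [0,0,0.3],"delta_rot": [0,0,0],"jaw": 1},{"translation": [0,0,0.3],"delta_rot": [0,0,0],"jaw": 1},{"translation": [0,0,0.3],"delta_rot": [0,0,0],"jaw": 1},{"translation": [0,0,0.3],"delta_rot": [0,0,0],"jaw": 1}]}}

```text
time: 8.3
tool_pos: [0.5844, 0.0297, 0.1365]
tool_rot: [0.0, -0.08, 0.997, -0.0]
contact_force: [-4.0, 0.0, 4.3]
gripper_width: 0.196
grasp_force: 62.0
```

Call:
{"fn": "send_rows", "kwargs": {"steps": [{"translation": [0,0,0],"delta_rot": [0,0,0],"jaw": 3},{"translation": [0,0,0],"delta_rot": [0,0,0],"jaw": 4.5},{"translation": [0,0,0],"delta_rot": [0,0,0],"jaw": 5},{"translation": [0,0,-1],"delta_rot": [0,0,0],"jaw": 5},{"translation": [0,0,-3],"delta_rot": [0,0,0],"jaw": 5},{"translation": [0,0,-6],"delta_rot": [0,0,0],"jaw": 5},{"translation": [0,0,-9],"delta_rot": [0,0,0],"jaw": 5},{"translation": [0,0,-12],"delta_rot": [0,0,0],"jaw": 5}]}}

```text
time: 9.1
tool_pos: [0.5843, 0.0297, 0.2577]
tool_rot: [0.0, -0.079, 0.997, -0.0]
contact_force: [0.5, 0.2, 0.5]
gripper_width: 0.585
grasp_force: 0.0
```

Run:
```python
from h import *
st(); go(.480,.342,.13,45); go(.480,.342,.13,135)
T=cam('top');S=cam('scene')
for n,f in(('T',T),('S',S)):
    hsv=cv2.cvtColor(f['pixels'],cv2.COLOR_BGR2HSV); m=cv2.inRange(hsv,(5,210,100),(16,255,255))
    for c in cv2.findContours(m,cv2.RETR_EXTERNAL,cv2.CHAIN_APPROX_NONE)[0]:
        W=np.array([ray(f,u,v,.118)[:2]*1000 for u,v in c[:,0]],np.float32)
        if cv2.contourArea(c)>400 and abs(W[:,0].mean()-590)<90 and abs(W[:,1].mean()-30)<100: print(n,cv2.contourArea(c),cv2.minAreaRect(W))
P=cloud(S); 
for y in(-.02,.08):
    for x in(.54,.63):
        k=np.hypot(P[...,0]-x,P[...,1]-y)<.008; print(x,y,k.sum(),np.median(P[k][:,2]).round(4))
def crop(f,u,v,r,s): return cv2.resize(f['pixels'][v-r:v+r,u-r:u+r],(s,s),interpolation=cv2.INTER_CUBIC)
cv2.imwrite('pics/m5.png',np.hstack([crop(T,300,185,50,400),crop(S,326,270,50,400)]))
```

```text
9.1 tcp [0.5843 0.0297 0.2577] q [-0.08 -0.05  1.69 -0.    1.5  -1.81] F [0.5 0.2 0.5] w 0.585 g 0.0
trans cm [ 5.36 32.49 12.76] rot [0.    0.001 0.945] ydeg now 99.12
trans cm [ 5.36 32.49 12.76] rot [-0.     0.001 -0.626] ydeg now 99.12
T 511.0 ((606.49853515625, 50.26936721801758), (101.28243255615234, 40.066368103027344), 88.53709411621094)
S 2585.5 ((582.2882690429688, 33.325862884521484), (126.93338775634766, 129.19309997558594), 8.421393394470215)
0.54 -0.02 47 0.1217
0.63 -0.02 44 0.1207
0.54 0.08 55 0.1219
0.63 0.08 322 0.533
```

View pics/m5.png

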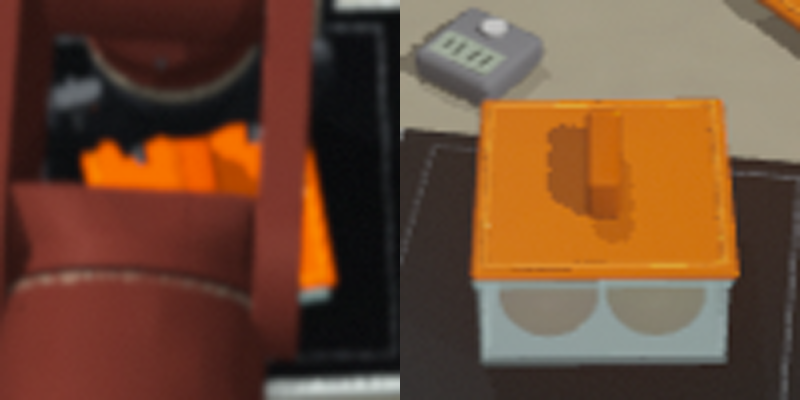

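The lid is seated flat: the right panel shows its plate on the rim from (475,280) to (738,275), and the depths are even at about 0.121. Next is the knob. I'll get the mark angle from both views and check the clearance to the box.

Run:
```python
from h import *
T=dict(np.load('top0.npz')); S=dict(np.load('scene0.npz'))
for f,a,b in((T,(175.9,237.6),(171.0,232.2)),(S,(470.2,273.7),(477.0,278.2))):
    p,q=ray(f,*a,.032)*1000,ray(f,*b,.032)*1000; d=q-p; print(p[:2],q[:2],np.degrees(np.arctan2(d[1],d[0])))
P=cloud(T); k=(P[...,2]>.06)&(abs(P[...,1]-.36)<.14)&(abs(P[...,0]-.55)<.14); print('tall pts near knob: min x',P[k][:,0].min(), [ (y,P[k&(abs(P[...,1]-y)<.02)][:,0].min().round(3)) for y in(.28,.32,.36,.40,.44,.48) if (k&(abs(P[...,1]-y)<.02)).any()])
go(.4795,.3412,.2577,90)
```

```text
[478.02797806 342.11116652] [491.69018771 354.25192158] 41.62549980299269
[473.33057594 344.21391041] [485.70291549 357.98340491] 48.059272476849216
tall pts near knob: min x 0.5098700206314227 [(0.28, np.float64(0.61)), (0.32, np.float64(0.611)), (0.36, np.float64(0.61)), (0.4, np.float64(0.611)), (0.44, np.float64(0.52)), (0.48, np.float64(0.51))]
trans cm [ 5.68 32.48  0.36] rot [-0.002  0.011  0.159] ydeg now 99.12
```

Call:
{"fn": "send_rows", "kwargs": {"steps": [{"translation": [0.8,4.6,0],"delta_rot": [0,0,0.08],"jaw": 5.5},{"translation": [1.6,9.2,0],"delta_rot": [0,0,0.159],"jaw": 6},{"translation": [2.4,13.8,0],"delta_rot": [0,0,0.159],"jaw": 6},{"translation": [3.2,18.4,0],"delta_rot": [0,0,0.159],"jaw": 6},{"translation": [4.1,23,0],"delta_rot": [0,0,0.159],"jaw": 6},{"translation": [5,27.6,1],"delta_rot": [0,0,0.159],"jaw": 6},{"translation": [5.7,31.5,3],"delta_rot": [0,0,0.159],"jaw": 6},{"translation": [5.7,32.5,7],"delta_rot": [0,0,0.159],"jaw": 6}]}}

```text
time: 10.0
tool_pos: [0.4767, 0.346, 0.1887]
tool_rot: [0.003, -0.002, 1.0, 0.002]
contact_force: [0.0, 0.2, -0.8]
gripper_width: 0.702
grasp_force: 0.0
```

Call:
{"fn": "send_rows", "kwargs": {"steps": [{"translation": [0,0,4],"delta_rot": [0,0,0],"jaw": 6},{"translation": [0,0,8],"delta_rot": [0,0,0],"jaw": 6},{"translation": [0,0,10],"delta_rot": [0,0,0],"jaw": 6},{"translation": [0,0,10],"delta_rot": [0,0,0],"jaw": 6},{"translation": [0,0,10],"delta_rot": [0,0,0],"jaw": 6},{"translation": [0,0,10],"delta_rot": [0,0,0],"jaw": 6},{"translation": [0,0,10],"delta_rot": [0,0,0],"jaw": 6},{"translation": [0,0,10],"delta_rot": [0,0,0],"jaw": 6}]}}

```text
time: 10.8
tool_pos: [0.4774, 0.342, 0.0875]
tool_rot: [0.001, -0.0, 1.0, 0.001]
contact_force: [0.1, 0.4, -0.4]
gripper_width: 0.701
grasp_force: 0.0
```

```bash
python3 -c "
from h import *
st(); go(.4795,.3412,.020,90)"
```

```text
10.8 tcp [0.4774 0.342  0.0875] q [ 0.49  0.11  1.83 -0.    1.2  -1.08] F [ 0.1  0.4 -0.4] w 0.701 g 0.0
trans cm [-0.19 -0.09  6.75] rot [0.001 0.003 0.   ] ydeg now 90.01
```

Call:
{"fn": "send_rows", "kwargs": {"steps": [{"translation": [-0.2,-0.1,2],"delta_rot": [0,0,0],"jaw": 6},{"translation": [-0.2,-0.1,4],"delta_rot": [0,0,0],"jaw": 6},{"translation": [-0.2,-0.1,6],"delta_rot": [0,0,0],"jaw": 6},{"translation": [-0.2,-0.1,6.8],"delta_rot": [0,0,0],"jaw": 6},{"translation": [-0.2,-0.1,6.8],"delta_rot": [0,0,0],"jaw": 6},{"translation": [-0.2,-0.1,6.8],"delta_rot": [0,0,0],"jaw": 3.5},{"translation": [-0.2,-0.1,6.8],"delta_rot": [0,0,0],"jaw": 3},{"translation": [-0.2,-0.1,6.8],"delta_rot": [0,0,0],"jaw": 3}]}}

```text
time: 11.6
tool_pos: [0.4797, 0.3413, 0.0196]
tool_rot: [0.001, -0.0, 1.0, 0.001]
contact_force: [0.7, -0.5, 4.0]
gripper_width: 0.446
grasp_force: 60.4
```

```bash
python3 -c "
from h import *
st(); print(state()['ft_torque'])"
```

```text
11.6 tcp [0.4797 0.3413 0.0196] q [ 0.49  0.21  1.85  0.    1.08 -1.08] F [ 0.7 -0.5  4. ] w 0.446 g 60.4
[0.0822229  0.01137319 0.00131841]
```

Call:
{"fn": "send_rows", "kwargs": {"steps": [{"translation": [0,0,-1],"delta_rot": [0,0,0],"jaw": 3},{"translation": [0,0,-4],"delta_rot": [0,0,0],"jaw": 3},{"translation": [0,0,-8],"delta_rot": [0,0,0],"jaw": 3},{"translation": [0,0,-12.5],"delta_rot": [0,0,0],"jaw": 3},{"translation": [0,0,-17],"delta_rot": [0,0,0.1],"jaw": 3},{"translation": [0,-2,-21],"delta_rot": [0,0,0.2],"jaw": 3},{"translation": [-1,-6,-22.5],"delta_rot": [0,0,0.3],"jaw": 3},{"translation": [-2,-10,-22.5],"delta_rot": [0,0,0.4],"jaw": 3}]}}

```text
time: 12.4
tool_pos: [0.5, 0.2405, 0.2482]
tool_rot: [0.004, 0.2, 0.98, 0.002]
contact_force: [0.5, 0.6, -1.4]
gripper_width: 0.442
grasp_force: 60.5
```

```bash
python3 -c "
from h import *
st(); go(.592,-.149,.24,56)"
```

```text
12.4 tcp [0.5    0.2405 0.2482] q [ 0.31 -0.12  1.78 -0.    1.48 -0.85] F [ 0.5  0.6 -1.4] w 0.442 g 60.5
trans cm [-23.7  -32.26   0.79] rot [0.006 0.006 0.192] ydeg now 66.98
```

Call:
{"fn": "send_rows", "kwargs": {"steps": [{"translation": [-2.9,-3.9,0],"delta_rot": [0,0,0.1],"jaw": 3},{"translation": [-5.8,-7.8,0],"delta_rot": [0,0,0.19],"jaw": 3},{"translation": [-8.7,-11.8,0],"delta_rot": [0,0,0.19],"jaw": 3},{"translation": [-11.6,-15.8,0],"delta_rot": [0,0,0.19],"jaw": 3},{"translation": [-14.5,-19.7,0],"delta_rot": [0,0,0.19],"jaw": 3},{"translation": [-17.4,-23.7,0],"delta_rot": [0,0,0.19],"jaw": 3},{"translation": [-20.3,-27.6,0],"delta_rot": [0,0,0.19],"jaw": 3},{"translation": [-22.8,-31,0.5],"delta_rot": [0,0,0.19],"jaw": 3}]}}

```text
time: 13.2
tool_pos: [0.5881, -0.1362, 0.2392]
tool_rot: [0.001, 0.291, 0.957, -0.0]
contact_force: [-0.5, 0.9, -1.6]
gripper_width: 0.447
grasp_force: 60.5
```

```bash
python3 -c "
from h import *
st(); go(.5915,-.149,.13,56)"
```

```text
13.2 tcp [ 0.5881 -0.1362  0.2392] q [-0.35  0.01  1.67 -0.    1.46 -1.33] F [-0.5  0.9 -1.6] w 0.447 g 60.5
trans cm [-0.97 -0.88 10.92] rot [0.    0.002 0.003] ydeg now 56.15
```

Call:
{"fn": "send_rows", "kwargs": {"steps": [{"translation": [-0.9,-0.8,3],"delta_rot": [0,0,0],"jaw": 3},{"translation": [-0.9,-0.8,6],"delta_rot": [0,0,0],"jaw": 3},{"translation": [-0.9,-0.8,9],"delta_rot": [0,0,0],"jaw": 3},{"translation": [-0.9,-0.8,10.5],"delta_rot": [0,0,0],"jaw": 3},{"translation": [-0.9,-0.8,11],"delta_rot": [0,0,0],"jaw": 3},{"translation": [-0.9,-0.8,11],"delta_rot": [0,0,0],"jaw": 3},{"translation": [-0.9,-0.8,11],"delta_rot": [0,0,0],"jaw": 3},{"translation": [-0.9,-0.8,11],"delta_rot": [0,0,0],"jaw": 3}]}}

```text
time: 14.0
tool_pos: [0.5921, -0.1456, 0.13]
tool_rot: [0.002, 0.291, 0.957, -0.0]
contact_force: [0.1, -0.2, -0.9]
gripper_width: 0.446
grasp_force: 60.5
```

Run:
```python
from h import *
st(); go(.5915,-.149,.13,56)
T=cam('top');S=cam('scene'); np.savez('T2.npz',**T); np.savez('S2.npz',**S)
z=state()['tool_pos'][2]-.0196; p=state()['tool_pos']
for n,f in(('T',T),('S',S)):
    for zz in(z,z+.032):
        c=f['R']@np.array([p[0],p[1],zz])+f['t']; print(n,zz.round(3),'tcp axis px',f['fx']*c[0]/c[2]+f['cx'],f['fy']*c[1]/c[2]+f['cy'])
def crop(f,u,v,r,s): return cv2.resize(f['pixels'][v-r:v+r,u-r:u+r],(s,s),interpolation=cv2.INTER_CUBIC)
cv2.imwrite('pics/m6.png',np.hstack([crop(T,380,183,30,400),crop(S,240,265,35,400)]))
```

```text
14.0 tcp [ 0.5921 -0.1456  0.13  ] q [-0.36  0.11  1.75 -0.    1.28 -1.34] F [ 0.1 -0.2 -0.9] w 0.446 g 60.5
trans cm [-0.14 -0.31  0.  ] rot [0.001 0.003 0.004] ydeg now 56.22
T 0.11 tcp axis px 376.79373717110707 179.48945263535842
T 0.142 tcp axis px 378.5674934351505 176.02385889838223
S 0.11 tcp axis px 241.54913826733997 262.7734821765927
S 0.142 tcp axis px 239.63579030078097 251.41805250920024
```

View pics/m6.png

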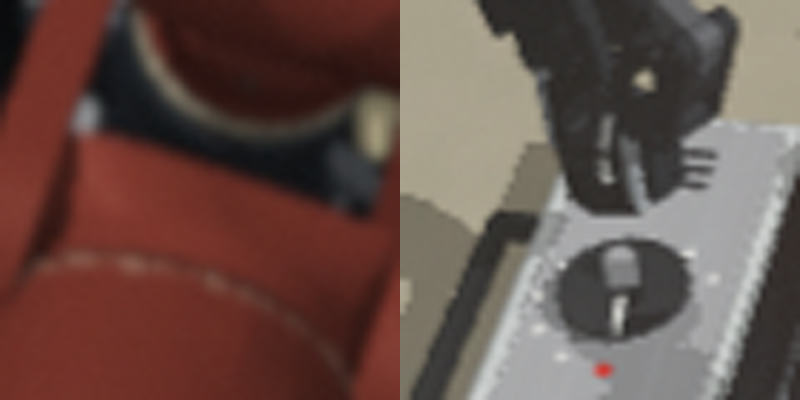

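The right panel shows the knob in the fingers, its white line at about (608,118) to (602,155). The D-shaft's flat and disc line below, (625,295) to (617,333), point nearly the same way. The left panel is hidden by the arm. I'll work out both angles.

Run:
```python
from h import *
S=dict(np.load('S2.npz')); im=S['pixels'].astype(int)
def ang(a,b,z):
    p,q=ray(S,*a,z)*1000,ray(S,*b,z)*1000; d=q-p; print(p[:2].round(1),q[:2].round(1),np.degrees(np.arctan2(d[1],d[0])).round(1),np.hypot(*d[:2]).round(1))
ang((241.1,250.3),(240,256.8),.142); ang((244.1,281.3),(242.7,288),.058)
print('knob gray'); print(im[246:264,234:250].mean(2).astype(int))
print('dial gray'); print(im[270:292,236:252].mean(2).astype(int))
```

```text
[ 588.2 -143.5] [ 607.6 -140.1] 9.8 19.7
[ 595.2 -145.4] [ 614.9 -142.9] 7.4 19.9
knob gray
[[ 43  45  48  50  48  50  51  52  47  45  46  53  61  62  51  47]
 [ 43  48  50  49  49  49  48  48  47  46  46  47  47  48  47  47]
 [ 48  49  49  49  49  49  50  49  47  47  47  46  47  47  48  48]
 [ 52  50  50  51  50  49  54  57  52  47  47  46  47  47  47  47]
 [ 50  51  55  60  50  50  70  90  73  47  48  48  47  47  47  48]
 [ 51  56  63  59  48  51  90 114  71  46  47  48  48  48  48  46]
 [ 55  62  59  51  51  59  96 112  61  48  49  48  48  48  49  47]
 [ 49  50  50  49  50  59  97 110  59  59  61  47  49  47  48  50]
 [ 49  49  51  50  50  68 105 108  54  74  87  65  61  48  48  50]
 [ 47  47  48  49  49  74 104  90  53  74  97  95  84  49  47  48]
 [ 46  46  47  44  46  52  70  71  45  68  95  95  85  56  49  49]
 [ 50  47  46  46  48  57  70  61  44  62  87  96  85  56  49  55]
 [ 47  47  50  48  50  74 107  95  44  55  80 101  97  62  49  55]
 [ 45  48  48  48  50  65 106 111  47  55  80 122 134  72  51  55]
 [ 46  44  45  47  48  76 119 120  62  57  79 121 141 106  51  54]
 [ 
[... 983 characters left out ...]
  53  53  58  64  65  65  65]
 [ 67  67  67  67  66  62 117 162 137  52  54  59  64  66  66  66]
 [ 67  68  67  67  67  66 141 176 115  56  59  66  64  66  65  64]
 [ 68  68  66  67  67  67 162 196  98  65  64  63  64  63  60  58]
 [ 68  68  67  67  67  71 161 192  91  53  53  53  53  52  53  57]
 [ 68  68  68  67  66  85 149 163  53  53  54  53  52  57  63  84]
 [ 63  65  68  65  65  75 121 135  53  53  53  53  64  87 110 130]
 [ 89  77  62  59  58  70  97 100  57  64  77  78 110 139 140 141]
 [102 103 101  98  87  83  85  84  87 112 139 138 139 139 142 142]
 [141 140 139 138 128 116 138 139 139 139 138 139 139 139 142 141]
 [144 140 139 139 139 139 139 138 139 138 138 138 138 140 142 139]]
```

Run:
```python
from h import *
S=dict(np.load('S2.npz')); th=np.radians(9.5); n=np.array([-np.sin(th),np.cos(th)])
for nm,pts,z,ref in(('knob',[(240.86,251),(240.5,253),(240.13,255)],.1424,state()['tool_pos'][:2]*1000),('dial',[(243.09,282),(242.75,285),(242.45,287)],.058,np.array([592.,-149.4]))):
    q=np.array([ray(S,*p,z)[:2]*1000 for p in pts]); print(nm,q.round(1).tolist(),'lateral from ref',((q-ref)@n).round(2))
go(.592,-.1492,.13,56)
```

```text
knob [[590.7, -143.2], [596.8, -142.2], [602.7, -141.2]] lateral from ref [2.51 2.5  2.46]
dial [[597.6, -147.0], [606.3, -145.2], [612.2, -144.2]] lateral from ref [1.47 1.76 1.8 ]
trans cm [-0.23 -0.29 -0.06] rot [0.001 0.002 0.004] ydeg now 56.22
```

Call:
{"fn": "send_rows", "kwargs": {"steps": [{"translation": [-0.2,-0.3,1.5],"delta_rot": [0,0,0],"jaw": 3},{"translation": [-0.2,-0.3,2.8],"delta_rot": [0,0,0],"jaw": 3},{"translation": [-0.2,-0.3,3.3],"delta_rot": [0,0,0],"jaw": 3},{"translation": [-0.2,-0.3,3.5],"delta_rot": [0,0,0],"jaw": 3},{"translation": [-0.2,-0.3,3.6],"delta_rot": [0,0,0],"jaw": 3},{"translation": [-0.2,-0.3,3.7],"delta_rot": [0,0,0],"jaw": 3},{"translation": [-0.2,-0.3,3.8],"delta_rot": [0,0,0],"jaw": 3},{"translation": [-0.2,-0.3,3.8],"delta_rot": [0,0,0],"jaw": 3}]}}

```text
time: 14.9
tool_pos: [0.5911, -0.149, 0.0903]
tool_rot: [0.0, 0.291, 0.957, -0.0]
contact_force: [-2.6, 1.8, 2.9]
gripper_width: 0.448
grasp_force: 60.8
```

```bash
python3 -c "
from h import *
st(); print(state()['ft_torque']); go(.592,-.1492,.09,56)"
```

```text
14.9 tcp [ 0.5911 -0.149   0.0903] q [-0.37  0.16  1.77 -0.    1.21 -1.35] F [-2.6  1.8  2.9] w 0.448 g 60.8
[0.15120829 0.51706841 0.03677208]
trans cm [-0.09  0.03  0.03] rot [0.    0.001 0.004] ydeg now 56.21
```

Call:
{"fn": "send_rows", "kwargs": {"steps": [{"translation": [0.06,0,0],"delta_rot": [0,0,0],"jaw": 3},{"translation": [0.06,0,0.1],"delta_rot": [0,0,0],"jaw": 3},{"translation": [0.06,0,0.1],"delta_rot": [0,0,0],"jaw": 3},{"translation": [0.06,0,0.2],"delta_rot": [0,0,0],"jaw": 3},{"translation": [0.06,0,0.2],"delta_rot": [0,0,0],"jaw": 3},{"translation": [0.06,0,0.3],"delta_rot": [0,0,0],"jaw": 3},{"translation": [0.06,0,0.3],"delta_rot": [0,0,0],"jaw": 3},{"translation": [0.06,0,0.3],"delta_rot": [0,0,0],"jaw": 3}]}}

```text
time: 15.7
tool_pos: [0.5909, -0.1489, 0.0875]
tool_rot: [0.001, 0.291, 0.957, -0.0]
contact_force: [-1.8, 0.0, 5.7]
gripper_width: 0.444
grasp_force: 60.9
```

```bash
python3 -c "
from h import *
st(); print(state()['ft_torque']); go(.592,-.1492,.0776,56)"
```

```text
15.7 tcp [ 0.5909 -0.1489  0.0875] q [-0.37  0.16  1.77 -0.    1.21 -1.35] F [-1.8  0.   5.7] w 0.444 g 60.9
[-0.03119341  0.35244834  0.04248336]
trans cm [-0.11  0.03  0.99] rot [0.    0.001 0.004] ydeg now 56.21
```

Run:
```python
from h import *
A=dict(np.load('S2.npz')); S=cam('scene'); np.savez('S3.npz',**S)
P0,P=cloud(A),cloud(S)
k=(np.hypot(P0[...,0]-.592,P0[...,1]+.148)<.025)&(P0[...,2]<.062)&(P0[...,2]>.052)&(P0[...,0]>.600)&(P[...,2]<.062)
print(k.sum(),'disc z before',np.median(P0[k][:,2]),'now',np.median(P[k][:,2]), np.percentile(P[k][:,2],[20,80]))
k=(abs(P0[...,0]-.66)<.015)&(abs(P0[...,1]+.15)<.02); print('strip',np.median(P0[k][:,2]),np.median(P[k][:,2]))
im=S['pixels'].astype(int).mean(2).astype(int); print(im[268:292,234:252])
```

```text
85 disc z before 0.05968963788109745 now 0.05490787131218475 [0.05384271 0.05605485]
strip 0.0489881024626225 0.048979737711311505
[[ 46  48  50  50  50  50  59  97 112  67  70  69  53  52  47  50  53  48]
 [ 45  45  48  51  50  51  66 103 105  53  75  94  81  65  47  46  50  52]
 [ 53  47  46  47  47  48  63  84  74  46  68  95  96  83  50  47  47  49]
 [ 61  46  49  50  48  48  47  56  59  45  61  86  96  85  56  48  49  51]
 [ 80  47  48  50  47  51  63 101 107  45  55  81  96  90  68  48  56  59]
 [108  48  47  48  47  49  62 105 111  46  56  80 100 105  85  49  55  59]
 [111  57  48  46  48  48  62 103 114  62  57  80 121 137  90  48  55  59]
 [126  71  46  45  47  49  49  88 120  91  51  74 115 135 111  49  56  59]
 [142  70  42  44  45  46  45  75  95  65  44  68 107 136 131  49  52  60]
 [107  63  44  43  44  47  45  47  48  46  43  61 100 134 131  55  52  61]
 [ 77  53  46  44  44  45  47  46  47  45  44  55  88 128 132  68  53  57]
 [ 56  57  54  50  45  46  47  47  48  47  44  53  76 119 139  97  69  53]
 [ 57  56  56  53  46  45  46  47  50  46  47  45  51 104 144 131  85  51]
 [ 59  53  46  46  47  44  45  48  55  55  53  55  56  50  51  51  52  50]
 [ 64  55  48  47  45  46  45  45  47  57  63  53  52  52  52  51  53  52]
 [ 66  62  54  51  53  50  47  47  61 101 114  51  53  53  52  53  52  52]
 [ 65  61  52  54  52  52  51  52  77 130 140  51  52  51  51  51  51  52]
 [ 60  52  51  53  52  54  52  52 114 160 135  52  52  53  50  52  52  53]
 [ 54  54  52  52  53  53  53  50 119 154 105  52  52  50  51  51  51  51]
 [ 66  54  52  54  52  53  53  54 137 170  78  52  53  54  53  51  52  58]
 [ 93  66  55  52  54  53  53  55 139 169  75  52  52  51  54  56  66  96]
 [129  98  89  75  61  53  54  66 137 159  52  53  55  64  80  85 112 142]
 [139 140 142 134 107  79  78  76  76  75  76  82  86 109 139 140 142 141]
 [142 141 141 140 139 139 139 139 139 139 139 138 138 138 138 140 142 140]]
```

The disc is pressed about 4 mm with the knob bottom level with the shaft top, so the knob is resting on the shaft and not on it. I'll compare the mark and dial lines for the residual offset.

Run:
```python
from h import *
S=dict(np.load('S3.npz')); im=S['pixels'].astype(float).mean(2)
def line(rows,c0,c1,z,base):
    o=[]
    for r in rows:
        w=np.clip(im[r,c0:c1]-base,0,None); o.append((np.dot(w,np.arange(c0,c1))/w.sum(),r))
    q=np.array([ray(S,*p,z)[:2]*1000 for p in o]); d=cv2.fitLine(q.astype(np.float32),cv2.DIST_L2,0,.01,.01).ravel()
    print(np.array(o).round(2).tolist(),q.mean(0).round(1),'deg',np.degrees(np.arctan(d[1]/d[0])).round(1)); return q
print(im[258:272,236:248].astype(int))
th=np.radians(9.5); n=np.array([-np.sin(th),np.cos(th)])
k=line(range(264,270),239,244,.0999,60); d=line(range(284,290),241,246,.0535,60)
print('lateral knob-dial mm',((k.mean(0)-d.mean(0))@n).round(2))
m=ray(S,241.2,270.5,.0999)*1000; e=ray(S,242.6,289.6,.0535)*1000; print('knob mark end',m[:2].round(1),'dial line end',e[:2].round(1))
```

```text
[[ 45  45  44  47  46  52  57  48  47  46  48  49]
 [ 44  44  45  44  46  49  51  48  48  46  52  59]
 [ 45  46  47  47  48  49  52  47  47  49  56  71]
 [ 47  48  49  49  49  52  52  46  47  47  51  63]
 [ 48  50  50  50  51  50  48  47  48  48  48  46]
 [ 51  49  50  50  51  52  55  50  47  47  48  47]
 [ 49  50  51  51  50  69  83  63  48  48  48  47]
 [ 52  57  64  59  51  80 104  75  47  48  47  46]
 [ 66  61  50  51  50  91 114  71  47  48  46  48]
 [ 60  50  49  49  57  97 112  63  51  51  48  46]
 [ 50  50  50  50  59  97 112  67  70  69  53  52]
 [ 48  51  50  51  66 103 105  53  75  94  81  65]
 [ 46  47  47  48  63  84  74  46  68  95  96  83]
 [ 49  50  48  48  47  56  59  45  61  86  96  85]]
[[241.85, 264.0], [241.94, 265.0], [241.79, 266.0], [241.63, 267.0], [241.68, 268.0], [241.41, 269.0]] [ 592.7 -146.1] deg 12.7
[[243.37, 284.0], [243.09, 285.0], [242.93, 286.0], [242.71, 287.0], [242.68, 288.0], [242.51, 289.0]] [ 606.5 -145.4] deg 9.2
lateral knob-dial mm 1.56
knob mark end [ 604.6 -143.8] dial line end [ 615.4 -143.5]
```

The gripper left the knob free along tool x, and from the top view the best placement is about 2 mm along tool −x. I'll slide it there under light pressure.

Call:
{"fn": "send_rows", "kwargs": {"steps": [{"translation": [-0.04,0,0],"delta_rot": [0,0,0],"jaw": 3},{"translation": [-0.08,0,0],"delta_rot": [0,0,0],"jaw": 3},{"translation": [-0.11,0,0],"delta_rot": [0,0,0],"jaw": 3},{"translation": [-0.14,0,0],"delta_rot": [0,0,0],"jaw": 3},{"translation": [-0.17,0,0],"delta_rot": [0,0,0],"jaw": 3},{"translation": [-0.2,0,0],"delta_rot": [0,0,0],"jaw": 3},{"translation": [-0.2,0,0],"delta_rot": [0,0,0],"jaw": 3},{"translation": [-0.2,0,0],"delta_rot": [0,0,0],"jaw": 3}]}}

```text
time: 16.55
tool_pos: [0.5916, -0.1493, 0.0873]
tool_rot: [-0.001, 0.291, 0.957, 0.0]
contact_force: [-4.9, 2.3, 8.4]
gripper_width: 0.448
grasp_force: 61.1
```

```bash
cat >> h.py <<'E'
def disc():
    A=dict(np.load('S2.npz')); S=cam('scene'); P0,P=cloud(A),cloud(S)
    k=(np.hypot(P0[...,0]-.592,P0[...,1]+.148)<.025)&(P0[...,2]<.062)&(P0[...,2]>.052)&(P0[...,0]>.600)&(P[...,2]<.062)
    print('disc pressed mm',((np.median(P0[k][:,2])-np.median(P[k][:,2]))*1000).round(1),'n',k.sum()); return S
E
python3 -c "
from h import *
st(); print(state()['ft_torque']); disc()"
```

```text
16.55 tcp [ 0.5916 -0.1493  0.0873] q [-0.37  0.16  1.77  0.    1.21 -1.35] F [-4.9  2.3  8.4] w 0.448 g 61.1
[0.3352825  0.9471912  0.00726826]
disc pressed mm 4.8 n 85
```

Call:
{"fn": "send_rows", "kwargs": {"steps": [{"translation": [0,0,-0.4],"delta_rot": [0,0,0.04],"jaw": 3},{"translation": [0.15,-0.03,-0.5],"delta_rot": [0,0,0.04],"jaw": 3},{"translation": [0.29,-0.06,-0.5],"delta_rot": [0,0,0.04],"jaw": 3},{"translation": [0.29,-0.06,-0.4],"delta_rot": [0,0,0.04],"jaw": 3},{"translation": [0.29,-0.06,-0.3],"delta_rot": [0,0,0.04],"jaw": 3},{"translation": [0.29,-0.06,-0.2],"delta_rot": [0,0,0.04],"jaw": 3},{"translation": [0.29,-0.06,-0.2],"delta_rot": [0,0,0.04],"jaw": 3},{"translation": [0.29,-0.06,-0.2],"delta_rot": [0,0,0.04],"jaw": 3}]}}

```text
time: 17.4
tool_pos: [0.59, -0.1488, 0.0894]
tool_rot: [0.001, 0.31, 0.951, 0.0]
contact_force: [4.4, 0.0, 5.0]
gripper_width: 0.45
grasp_force: 61.0
```

```bash
python3 -c "
from h import *
st(); print(state()['ft_torque']); disc()"
```

```text
17.4 tcp [ 0.59   -0.1488  0.0894] q [-0.37  0.16  1.77  0.    1.21 -1.31] F [4.4 0.  5. ] w 0.45 g 61.0
[-0.03208064 -0.70574832 -0.0206581 ]
disc pressed mm 2.6 n 84
```

Call:
{"fn": "send_rows", "kwargs": {"steps": [{"translation": [-0.03,0.02,-0.2],"delta_rot": [0,0,0],"jaw": 3},{"translation": [-0.06,0.04,-0.2],"delta_rot": [0,0,0],"jaw": 3},{"translation": [-0.06,0.04,-0.1],"delta_rot": [0,0,0],"jaw": 3},{"translation": [-0.06,0.04,0],"delta_rot": [0,0,0],"jaw": 3},{"translation": [-0.06,0.04,0.1],"delta_rot": [0,0,0],"jaw": 3},{"translation": [-0.06,0.04,0.2],"delta_rot": [0,0,0],"jaw": 3},{"translation": [-0.06,0.04,0.3],"delta_rot": [0,0,0],"jaw": 3},{"translation": [-0.06,0.04,0.3],"delta_rot": [0,0,0],"jaw": 3}]}}

```text
time: 18.25
tool_pos: [0.5901, -0.1489, 0.0872]
tool_rot: [-0.0, 0.31, 0.951, -0.0]
contact_force: [-2.2, 0.2, 11.4]
gripper_width: 0.444
grasp_force: 61.5
```

```bash
python3 -c "
from h import *
st(); print(state()['ft_torque']); disc()"
```

```text
18.25 tcp [ 0.5901 -0.1489  0.0872] q [-0.37  0.16  1.77 -0.    1.21 -1.31] F [-2.2  0.2 11.4] w 0.444 g 61.5
[-0.00767404  0.27628252 -0.01752271]
disc pressed mm 4.8 n 85
```

Run:
```python
from h import *
S2=dict(np.load('S2.npz')); S3=dict(np.load('S3.npz'))
r=lambda f,u,v,z:(ray(f,u,v,z)[:2]*1000).round(1)
# integer pixel = centre; edges in pixel-centre coordinates
print('shaft flat top edge',r(S2,243,275.2,.073),'flat bottom edge',r(S2,243,279.7,.058),'shaft back top',r(S2,243,272.6,.073))
print('shaft lateral edges top',r(S2,240.3,274.5,.073),r(S2,245.8,274.5,.073))
print('hover knob: line inner',r(S2,241,249.3,.1424),'outer',r(S2,240.1,255.7,.1424))
print('S3 knob: inner',r(S3,242,263.4,.0999),'outer',r(S3,241.3,270.2,.0999),'dial line in',r(S2,243.2,281.5,.058),'out',r(S2,242.3,288.3,.058))
print(dict(np.load('S2.npz'))['pixels'][266:284,236:250].mean(2).astype(int))
```

```text
shaft flat top edge [ 591.8 -147. ] flat bottom edge [ 590.9 -149.1] shaft back top [ 584.1 -149.2]
shaft lateral edges top [ 590.6 -153.3] [ 588.9 -141.6]
hover knob: line inner [ 585.6 -144.4] outer [ 604.8 -140.7]
S3 knob: inner [ 583.5 -148.2] outer [ 603.7 -143.9] dial line in [ 596.1 -147.2] out [ 615.9 -143.5]
[[130  87  55  47  49  47  47  47  46  48 104 149 156 164]
 [167 154 110  87  87  86  86  86  85  85 100 142 168 168]
 [168 169 169 168 169 168 168 168 168 168 168 168 169 168]
 [168 169 169 168 168 168 167 168 168 168 168 168 169 167]
 [169 169 168 169 168 168 168 168 164 163 166 167 167 168]
 [169 169 169 166 163 162 161 153 128 119 138 140 157 169]
 [167 165 164 148 108  91  77  84  79  67  64  64  64  73]
 [151 117 101  64  68  99 135 148 138  98  67  63  63  63]
 [ 97  64  64  64  89 139 165 167 165 149  91  65  64  64]
 [ 63  61  57  61  95 135 146 146 145 134  93  65  65  64]
 [ 61  57  56  56  88 124 127 126 127 122  98  63  65  65]
 [ 63  57  58  57  79 113 126 127 126 126 111  64  63  65]
 [ 66  65  62  58  71 105 126 127 126 126 111  65  65  65]
 [ 67  67  65  64  71 101 123 122 120 121 107  67  65  65]
 [ 66  66  65  67  66  76  88  84  78  66  62  57  65  64]
 [ 66  65  66  66  65  61  66  85  76  53  53  58  64  65]
 [ 67  67  67  67  66  62 117 162 137  52  54  59  64  66]
 [ 67  68  67  67  67  66 141 176 115  56  59  66  64  66]]
```

Measured within the scene camera alone, the knob axis is about 5 mm short of the shaft along +x. It was resting on the shaft top. I'll lift, shift and re-measure before pressing.

Call:
{"fn": "send_rows", "kwargs": {"steps": [{"translation": [0,0,-0.8],"delta_rot": [0,0,0],"jaw": 3},{"translation": [0,0,-1.6],"delta_rot": [0,0,0],"jaw": 3},{"translation": [-0.2,0.1,-2.2],"delta_rot": [0,0,0],"jaw": 3},{"translation": [-0.43,0.26,-2.2],"delta_rot": [0,0,0],"jaw": 3},{"translation": [-0.43,0.26,-2.2],"delta_rot": [0,0,0],"jaw": 3},{"translation": [-0.43,0.26,-2.2],"delta_rot": [0,0,0],"jaw": 3},{"translation": [-0.43,0.26,-2.2],"delta_rot": [0,0,0],"jaw": 3},{"translation": [-0.43,0.26,-2.2],"delta_rot": [0,0,0],"jaw": 3}]}}

```text
time: 19.1
tool_pos: [0.5948, -0.149, 0.1074]
tool_rot: [-0.0, 0.31, 0.951, 0.0]
contact_force: [-0.2, -0.0, -1.1]
gripper_width: 0.445
grasp_force: 60.7
```

Run:
```python
from h import *
st(); S=disc(); np.savez('S4.npz',**S)
z=state()['tool_pos'][2]-.0196+.032
g=S['pixels'][246:294,228:256]; print(z); print(g[:34].mean(2).astype(int))
cv2.imwrite('pics/m7.png',cv2.resize(S['pixels'][235:300,205:285],(800,600),interpolation=cv2.INTER_CUBIC))
```

```text
19.1 tcp [ 0.5948 -0.149   0.1074] q [-0.37  0.15  1.75  0.    1.24 -1.31] F [-0.2 -0.  -1.1] w 0.445 g 60.7
disc pressed mm -0.3 n 82
0.11987184822123337
[[ 46  45  46  46  48  46  47  45  48  55  61  56  48  49  45  46  52  54
   53  54  56  61  59  57  58  68  89 106]
 [ 46  46  45  46  45  46  47  46  46  51  61  64  70  68  46  48  52  53
   53  51  49  52  55  60  63  65  81 107]
 [ 45  47  46  47  46  46  46  46  45  51  58  81 102  83  46  45  47  45
   47  50  52  47  50  59  67  69  77  92]
 [ 45  45  45  44  47  47  48  46  46  47  56  61  56  47  47  47  47  49
   51  59  55  47  47  55  69  65  63  76]
 [ 60  55  54  48  47  50  52  45  46  45  53  61  60  53  46  46  46  48
   49  55  54  46  47  51  56  63  60  65]
 [111  89  84  52  44  45  44  44  46  45  51  59  56  49  46  47  47  53
   71  75  51  47  48  49  52  56  55  65]
 [133  88  60  44  42  45  45  44  47  47  49  51  49  47  46  47  53  84
  136 146  68  46  47  48  49  52  56  66]
 [143  86  54  44  44  46  44  45  44  45  47  49  46  48  48  49  76 115
  142 139  63  48  48  48  51  53  56  62]
 [141  99
[... 2333 characters left out ...]
146 144 134 130 125 127 120  88  46  46  46  49  46  47  44  51  81 126
  136 103  90  59  65  63  65 101 173 210]
 [149 145 131 125 128 133 120  77  54  49  48  48  48  50  50  51  53  90
  124 119  93  64  64  62  64  64  80 135]
 [150 144 129 125 140 146  94  57  58  54  53  51  59  72  82  91  91 101
   99  63  64  63  63  64  63  64  87 139]
 [145 132 125 126 122 101  56  56  56  57  56  56  67 103 127 127 125 126
  111  65  64  64  65  62  65  63  63 119]
 [142 130 125 125 110  66  56  56  57  60  59  58  71 105 126 126 125 127
  112  65  64  63  64  65  65  64  64  86]
 [136 131 125 120  93  57  57  58  61  66  66  62  70 101 123 122 121 121
  107  66  63  64  63  62  63  64  63  88]]
```

View pics/m7.png

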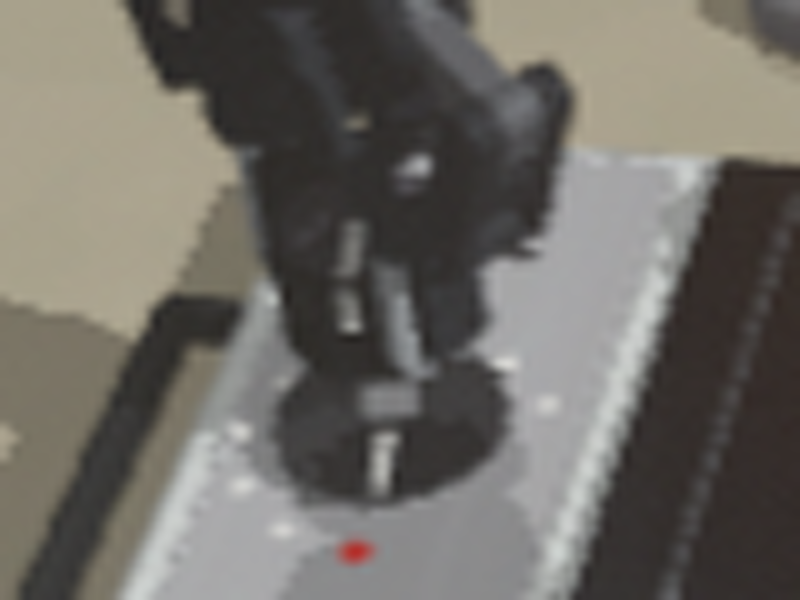

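The picture shows the knob in the fingers: cap line at (350,220) to (350,280), side mark below it at (347,310). The D-shaft flat at (390,400) is still to its right and in front. I'll compute the offset.

Run:
```python
from h import *
S=dict(np.load('S4.npz')); z=.1199; im=S['pixels'].astype(float).mean(2)
o=[]
for r in range(259,265):
    w=np.clip(im[r,238:242]-58,0,None); o.append((np.dot(w,np.arange(238,242))/w.sum(),r))
q=np.array([ray(S,*p,z)[:2]*1000 for p in o]); d=np.polyfit(q[:,0],q[:,1],1); print(np.array(o).round(2).tolist(),'slope deg',np.degrees(np.arctan(d[0])).round(1))
for x in(575,590,610): print(x,np.polyval(d,x).round(2))
print('outer',ray(S,239.2,264.8,z)*1000,'inner',ray(S,239.9,258.5,z)*1000)
# shaft from S2 : flat bottom edges and line
A=dict(np.load('S2.npz')); ia=A['pixels'].astype(float).mean(2)
o=[]
for r in range(282,288):
    w=np.clip(ia[r,241:246]-70,0,None); o.append((np.dot(w,np.arange(241,246))/w.sum(),r))
q=np.array([ray(A,*p,.058)[:2]*1000 for p in o]); e=np.polyfit(q[:,0],q[:,1],1); print('dial slope',np.degrees(np.arctan(e[0])).round(1),[np.polyval(e,x).round(2) for x in(575,590,610)])
c=A['R']@np.array([.5897,-.1475,.12])+A['t']; print('shaft axis at z.12 px',A['fx']*c[0]/c[2]+A['cx'],A['fy']*c[1]/c[2]+A['cy'])
```

```text
[[239.97, 259.0], [239.93, 260.0], [239.81, 261.0], [239.65, 262.0], [239.61, 263.0], [239.16, 264.0]] slope deg 10.5
575 -150.64
590 -147.85
610 -144.13
outer [ 608.42942734 -144.41434515  119.9       ] inner [ 589.82851071 -148.3766864   119.9       ]
dial slope 10.8 [np.float64(-151.37), np.float64(-148.52), np.float64(-144.72)]
shaft axis at z.12 px 240.3180601000915 258.4645996203437
```

The knob is now aligned within about 1 mm and 0.3°. I'll descend.

Call:
{"fn": "send_rows", "kwargs": {"steps": [{"translation": [0,0,0.8],"delta_rot": [0,0,0],"jaw": 3},{"translation": [0,0,1.3],"delta_rot": [0,0,0],"jaw": 3},{"translation": [0,0,1.5],"delta_rot": [0,0,0],"jaw": 3},{"translation": [0,0,1.6],"delta_rot": [0,0,0],"jaw": 3},{"translation": [0,0,1.7],"delta_rot": [0,0,0],"jaw": 3},{"translation": [0,0,1.8],"delta_rot": [0,0,0],"jaw": 3},{"translation": [0,0,1.8],"delta_rot": [0,0,0],"jaw": 3},{"translation": [0,0,1.8],"delta_rot": [0,0,0],"jaw": 3}]}}

```text
time: 19.95
tool_pos: [0.5951, -0.1493, 0.0901]
tool_rot: [0.0, 0.31, 0.951, -0.0]
contact_force: [-1.0, -1.1, 0.2]
gripper_width: 0.445
grasp_force: 60.7
```

```bash
python3 -c "
from h import *
st(); print(state()['ft_torque']); disc()"
```

```text
19.95 tcp [ 0.5951 -0.1493  0.0901] q [-0.37  0.17  1.76 -0.    1.21 -1.31] F [-1.  -1.1  0.2] w 0.445 g 60.7
[-0.13454645  0.17158455 -0.03207566]
disc pressed mm -0.4 n 80
```

Call:
{"fn": "send_rows", "kwargs": {"steps": [{"translation": [0,0,0.1],"delta_rot": [0,0,0],"jaw": 3},{"translation": [0,0,0.2],"delta_rot": [0,0,0],"jaw": 3},{"translation": [0,0,0.3],"delta_rot": [0,0,0],"jaw": 3},{"translation": [0,0,0.4],"delta_rot": [0,0,0],"jaw": 3},{"translation": [0,0,0.5],"delta_rot": [0,0,0],"jaw": 3},{"translation": [0,0,0.5],"delta_rot": [0,0,0],"jaw": 3},{"translation": [0,0,0.5],"delta_rot": [0,0,0],"jaw": 3},{"translation": [0,0,0.5],"delta_rot": [0,0,0],"jaw": 3}]}}

```text
time: 20.8
tool_pos: [0.5946, -0.1494, 0.0843]
tool_rot: [-0.0, 0.31, 0.951, -0.0]
contact_force: [-3.1, -3.9, 1.0]
gripper_width: 0.447
grasp_force: 60.8
```

```bash
python3 -c "
from h import *
st(); print(state()['ft_torque']); disc()"
```

```text
20.8 tcp [ 0.5946 -0.1494  0.0843] q [-0.37  0.17  1.76 -0.    1.2  -1.31] F [-3.1 -3.9  1. ] w 0.447 g 60.8
[-0.68048584  0.51488695  0.02129648]
disc pressed mm 0.0 n 71
```

Call:
{"fn": "send_rows", "kwargs": {"steps": [{"translation": [0,-0.05,0],"delta_rot": [0,0,0],"jaw": 3},{"translation": [0,-0.1,0.1],"delta_rot": [0,0,0],"jaw": 3},{"translation": [0,-0.1,0.2],"delta_rot": [0,0,0],"jaw": 3},{"translation": [0,-0.1,0.3],"delta_rot": [0,0,0],"jaw": 3},{"translation": [0,-0.1,0.4],"delta_rot": [0,0,0],"jaw": 3},{"translation": [0,-0.1,0.5],"delta_rot": [0,0,0],"jaw": 3},{"translation": [0,-0.1,0.6],"delta_rot": [0,0,0],"jaw": 3},{"translation": [0,-0.1,0.6],"delta_rot": [0,0,0],"jaw": 3}]}}

```text
time: 21.65
tool_pos: [0.5944, -0.1496, 0.0785]
tool_rot: [-0.0, 0.31, 0.951, 0.0]
contact_force: [0.3, 0.0, -1.9]
gripper_width: 0.446
grasp_force: 60.8
```

```bash
python3 -c "
from h import *
st(); print(state()['ft_torque']); disc()"
```

```text
21.65 tcp [ 0.5944 -0.1496  0.0785] q [-0.37  0.18  1.77  0.    1.19 -1.31] F [ 0.3  0.  -1.9] w 0.446 g 60.8
[-0.12829523  0.09992237 -0.00340595]
disc pressed mm -0.5 n 56
```

Call:
{"fn": "send_rows", "kwargs": {"steps": [{"translation": [0,0,0.1],"delta_rot": [0,0,0],"jaw": 3},{"translation": [0,0,0.2],"delta_rot": [0,0,0],"jaw": 3},{"translation": [0,0,0.3],"delta_rot": [0,0,0],"jaw": 3},{"translation": [0,0,0.4],"delta_rot": [0,0,0],"jaw": 3},{"translation": [0,0,0.5],"delta_rot": [0,0,0],"jaw": 3},{"translation": [0,0,0.6],"delta_rot": [0,0,0],"jaw": 3},{"translation": [0,0,0.7],"delta_rot": [0,0,0],"jaw": 3},{"translation": [0,0,0.7],"delta_rot": [0,0,0],"jaw": 3}]}}

```text
time: 22.5
tool_pos: [0.5946, -0.1498, 0.0726]
tool_rot: [0.0, 0.31, 0.951, 0.0]
contact_force: [-4.0, 1.2, 7.5]
gripper_width: 0.446
grasp_force: 61.6
```

```bash
python3 -c "
from h import *
st(); print(state()['ft_torque']); disc()"
```

```text
22.5 tcp [ 0.5946 -0.1498  0.0726] q [-0.37  0.19  1.77  0.    1.18 -1.31] F [-4.   1.2  7.5] w 0.446 g 61.6
[ 0.16915879  0.64726082 -0.01315076]
disc pressed mm 3.4 n 45
```

Nearly fully in. I'll push about 3 mm more (commanded) to hold firmly against the end stop.

Call:
{"fn": "send_rows", "kwargs": {"steps": [{"translation": [0.03,0,0.1],"delta_rot": [0,0,0],"jaw": 3},{"translation": [0.05,0,0.15],"delta_rot": [0,0,0],"jaw": 3},{"translation": [0.05,0,0.2],"delta_rot": [0,0,0],"jaw": 3},{"translation": [0.05,0,0.25],"delta_rot": [0,0,0],"jaw": 3},{"translation": [0.05,0,0.3],"delta_rot": [0,0,0],"jaw": 3},{"translation": [0.05,0,0.3],"delta_rot": [0,0,0],"jaw": 3},{"translation": [0.05,0,0.3],"delta_rot": [0,0,0],"jaw": 3},{"translation": [0.05,0,0.3],"delta_rot": [0,0,0],"jaw": 3}]}}

```text
time: 23.35
tool_pos: [0.5949, -0.1499, 0.0724]
tool_rot: [0.0, 0.31, 0.951, -0.0]
contact_force: [-11.3, 2.0, 18.4]
gripper_width: 0.444
grasp_force: 62.3
```

Run:
```python
from h import *
st(); S=disc(); P=cloud(S)
hsv=cv2.cvtColor(S['pixels'],cv2.COLOR_BGR2HSV); m=cv2.inRange(hsv,(5,210,100),(16,255,255))
for c in cv2.findContours(m,cv2.RETR_EXTERNAL,cv2.CHAIN_APPROX_NONE)[0]:
    W=np.array([ray(S,u,v,.118)[:2]*1000 for u,v in c[:,0]],np.float32)
    if cv2.contourArea(c)>400 and abs(W[:,0].mean()-590)<90 and abs(W[:,1].mean()-30)<100: print(cv2.minAreaRect(W))
```

```text
23.35 tcp [ 0.5949 -0.1499  0.0724] q [-0.37  0.19  1.77 -0.    1.18 -1.31] F [-11.3   2.   18.4] w 0.444 g 62.3
disc pressed mm 3.4 n 45
((582.4147338867188, 33.22522735595703), (127.14156341552734, 129.02467346191406), 8.612052917480469)
```

```bash
python3 -c "
from h import *
st(); print(job_done())"
```

```text
23.4 tcp [ 0.5949 -0.1499  0.0724] q [-0.37  0.19  1.77 -0.    1.18 -1.31] F [-9.6  3.4 19.2] w 0.447 g 62.3
the job is handed in; nothing more can be done
None
```

I handed the job in at 23.4 s with the lid seated flat on the dish and let go, and the knob on the D-shaft, flats matching, held down with about 19 N. The arm's height puts the dial at its end stop, but the noisier camera depth read 3.4 mm of press against the 3.8 mm needed, and the hand-in returned no verdict.

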